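# Press the lids on deli pots in a rotary press and slide them under the pass

## Task

Close the beetroot pots and send them off: set every pot from the green board upright in the nests of the rotary press, lift its sprung plunger and swing the turntable half a turn until the plunger drops home again with the pots under the press head, and bring the lever right down so that every lid is pressed fully on. Then turn the table back and let the plunger drop home in the loading position, stand all the pots in the tray, and slide the tray along its runners under the shelf until it is home against the back stop. Leave everything else on the bench where it is.

Things in the scene. Friction and masses are not known exactly. Their poses are not given: they have to be found in the camera images.
- press: Rotary lid press, fixed: white drum 368 mm across with index ring (top 62 mm above bench), aluminium turntable (277 mm across, top at 78 mm, hub 10 mm higher), column at the back. Over its back half hangs a platen with three pads: underside 148 mm up, from 36 mm behind the axis, 205 mm wide; head above it to 241 mm. Origin: on the bench at the turntable's axis; +x points from loading side to column.
- turntable (a joint): Turntable angle (rad), growing clockwise seen from above: 0 = loading position (nests on the robot's side), 3.14 = pressing position (those nests under the pads). Stops at -0.12 and 3.26. Stiff (about 2 N at the knob), stays where it is left. Locked (0.01 rad of play) when the plunger is home in one of the two index holes, at 0 and 3.14.
- nest1 (a point): Floor centre of a nest, 98 mm from the axis, 78 mm above the bench: black ring 75 mm across outside, about 65 mm inside, 5 mm high, for one pot. Turns with the table. In the loading position it lies 47 degrees round from nest2 about the axis, to the left seen from the robot.
- nest2 (a point): As nest1: the middle nest, nearest the robot in the loading position.
- nest3 (a point): As nest1, but to the right of nest2. (Three more such nests lie on the table's other half, under the platen at the start; they are not used.)
- plunger (a joint): Lift of the sprung index plunger (m): 0 = fully home in an index hole, 0.022 = upper stop. Its pin is clear of the hole from 0.011. Let go between the holes it rides on the index ring at about 0.010 and drops in by itself when it comes over a hole. The spring pulls it down with 4 N at home, 7 N at the top.
- knob (a point): Centre of the plunger's red upright knob, round, 25 mm across, 26 mm tall; 113 mm above the bench when home, rising with the plunger. Below it a bush 20 mm wide, top at 95 mm. It sits on the turntable's rim 155 mm from the axis and goes round with it: on the press's -y side at 0, its robot side (-x) at 1.57, its +y side at 3.14. Lifted and carried along this circle it turns the table.
- lever (a joint): Press lever angle (rad): 0 = up (a spring brings it back up when let go), 0.96 = right down at its stop. It drives the platen down 23 mm per rad; the pads meet loose lids at about 0.76 and have them fully on at the stop. Takes 3 to 10 N at the grip.
- lever_grip (a point): Middle of the lever's black round grip bar (22 mm thick, 130 mm long, along the press's y). 311 mm above the bench when up, 199 mm when down. It swings at 130 mm about a hinge along the press's y, 150 mm in +x of the press's origin and 211 mm up: 50 degrees above level when up, 5 degrees below when down, on the robot's side of the hinge.
- pass: The pass, fixed: steel slide plate 560 mm long (top 4 mm above the bench), two runners 169 mm apart, 18 mm high, along its x, a back stop at its far end, and a low steel shelf over its far part: front lip 60 mm in +x of the origin, lip underside 111 mm above the bench, top 137 mm, 290 mm wide. Origin: on the bench, middle of the plate; +x points away from the robot, under the shelf.
- tray: Loose aluminium tray, 265 (x) x 162 x 20 mm, walls and floor 3 mm, about 0.5 kg, lying on the slide plate between the runners, out in front of the shelf at the start. Origin: centre of its underside; +x points to the back stop. Home against the stop, its origin lies 143 mm in +x of the origin of the pass.
- tray_handle (a point): Middle of the tray's round handle bar at its end near the robot: 11 mm thick, 80 mm long along the tray's y, 52 mm above the bench, 155 mm from the tray's centre, on a post at either end.
- pot1_mid (a point): Centre of deli pot 1, half-way up; a straight round clear pot 58 mm across, 46 mm tall, about 0.13 kg, with diced beetroot; at the start on the green board (fixed, 12 mm thick) right of the press. A white plug lid 54 mm across sits in its mouth; the lid's top is 53 mm above the pot's underside while only laid on, 48 mm once pressed on. z up.
- lid1 (a joint): How far the lid of pot 1 is pressed on (m): 0 = laid on loosely, 0.005 = fully home. It takes about 5 N and stays where it is pushed.
- pot2_mid (a point): Centre of deli pot 2, half-way up; a straight round clear pot 58 mm across, 46 mm tall, about 0.13 kg, with diced beetroot; at the start on the green board (fixed, 12 mm thick) right of the press. A white plug lid 54 mm across sits in its mouth; the lid's top is 53 mm above the pot's underside while only laid on, 48 mm once pressed on. z up.
- lid2 (a joint): How far the lid of pot 2 is pressed on (m): 0 = laid on loosely, 0.005 = fully home. It takes about 5 N and stays where it is pushed.
- pot3_mid (a point): Centre of deli pot 3, half-way up; a straight round clear pot 58 mm across, 46 mm tall, about 0.13 kg, with diced beetroot; at the start on the green board (fixed, 12 mm thick) right of the press. A white plug lid 54 mm across sits in its mouth; the lid's top is 53 mm above the pot's underside while only laid on, 48 mm once pressed on. z up.
- lid3 (a joint): How far the lid of pot 3 is pressed on (m): 0 = laid on loosely, 0.005 = fully home. It takes about 5 N and stays where it is pushed.
- shaker: Bystander: glass shaker, 48 mm across, 85 mm tall, standing on the bench before the press. Leave it where it is. Origin: centre of its underside as built.
- bowl: Bystander: steel bowl, 110 mm across, 50 mm tall, beyond the board. Leave it where it is. Origin: centre of its underside as built.
- squeeze: Bystander: yellow squeeze bottle, 54 mm across, 170 mm tall, beyond the board. Leave it where it is. Origin: centre of its underside as built.
- spoon: Bystander: spoon, 190 mm long, lying on the bench between the robot and the press. Leave it where it is. Origin: centre of its underside as built.
- lid_stack: Bystander: stack of spare lids, 62 mm across, 45 mm tall, on the bench between the robot and the press. Leave it where it is. Origin: centre of its underside as built.
Mind the look-alikes: they are no part of the job. What is shaped like the part that bears pot3_mid but red or yellow is not meant.

How it is judged:
By the outcome, as a careful person would: the job done as asked, in the order asked, and still so for the second after the job is handed in, with the robot touching nothing.
Of pot1, pot2, pot3 only 2 to 3 are there at a start; the rules pass over those that are not, and their reading is None.
At some moment in a run one of pot1, pot2, pot3 may be knocked a few centimetres aside while the robot is not near it.
It also fails if it takes over 210 s, if anything falls off the work surface, if the arm or the gripper's body presses on something with over 40 N, if the wrist force passes 120 N, or if a joint passes its speed limit or range.

## Robot

A 7-joint arm with a two-finger parallel gripper is mounted at the origin on the work surface. World frame = base frame: x ahead of the robot, y to its left, z up, the work surface at z = 0. Lengths are in m, angles in rad, forces in N, time in s.
With the tool pointing down it reaches from about 0.4 to 0.875 m from the base axis. Payload 19.3 kg.
Tool frame: the origin (TCP) lies between the finger pads; the fingertips stand bot.tcp_to_tips ahead of it and the grasp point (between the pads) is the TCP (bot.tcp_to_tips is the distance from the TCP to the fingertips, in m); z points along the fingers, y is the line along which they close (so a half turn about z gives the same grasp; the last joint's range is limited). The gripper opens to 85 mm and grips with 20 to 120 N. Pads are 22 mm wide; open, the fingers measure 114 mm over their backs; the gripper's body (76 mm by 85 mm) begins 54 mm behind the grasp point. The pads swing forward as they close: fully open they stand 13 mm farther back than shut.
Start: joints at [-1.191, 0.521, -0.036, 1.599, 0.021, 1.021, -0.113], TCP at [0.272, 0.563, 0.25] pointing down, gripper open.
Joint ranges: [-2.91, 2.91], [-0.3, 2.13], [-1.5, 1.42], [0.17, 2.43], [-1.26, 4.41], [0.16, 1.93], [-2.52, 2.52]. Speed limits (rad/s): [1.89, 1.89, 2.39, 2.39, 3.01, 3.01, 3.01].

## Interface

Orientations are given as [roll, pitch, yaw] about the fixed x, y, z axes, in that order (R = Rz(yaw) Ry(pitch) Rx(roll)).
In Python, from workcell import telemetry, grab_frame, bot gives the robot as it stands. The module is installed in compiled form; this text tells all that it offers.
- The arm moves only by the shell command python3 -m crank 'ROWS' [FORCE]. ROWS is text: rows parted by semicolons, each of 7 numbers parted by spaces: the finger opening in m, from 0 to 0.0854, then the shift along the tool's x, y, z in m, then the turn, a rotation vector about the tool's x, y, z in degrees. A call has exactly 8 rows; each row shifts and turns the commanded pose from where the row before left it, along the tool's axes as they then stand; what a row does not reach is not made up. A row lasts 1/12 s, in which the tool goes at most 41.7 mm and 7.16 degrees, less where a joint would pass 70% of its speed; a pose out of reach is approached as far as the arm can. A call with a gripper value outside its range is refused whole. The fingers move at their own pace and stop on an object; FORCE is the grip in N (left out, the last holds). Time passes only in rows, so rows that do not move let the fingers close, or fill a call up. It gives the time, the measured TCP pose, the force, the opening and the grip force at its end, in the units of the state.
- telemetry.observe(): the state, without advancing time (a new reading comes with each control period).
- grab_frame(name): name is "scene" or "top"; returns a dict with "pixels" (384x512x3 uint8, red, green, blue), "depth" (384x512 float32, m along the optical axis (not along the pixel's ray), 0 where there is no reading), "vertical_fov" (degrees; the focal length in pixels is half the picture's height over the tangent of half this angle, whatever the lens; pixels are square), "cx", "cy" (the principal point, pixels), "R" (3x3) and "t" (3): a world point X has camera coordinates R X + t. Camera axes: x right, y down, z forward; pixel columns grow to the right and rows downward; lengths in m; the calibration is good to about 2 mm. A picture is of the moment at which its call begins.
- bot.job_done(): hands the job in; it is judged then, once.
The state is a dict: "clock": time; "qpos": joint angles; "qd": joint speeds; "joint_efforts": joint torques, N m; "position": TCP position; "tool_rot": TCP orientation; "force": force on the tool from outside, world axes, zero at the start; "moment": the same for the moment, N m; "grip_width": finger opening in m; "finger_force": force on a finger pad.
Only numpy, scipy, OpenCV 4.12 (cv2) and the standard library are available. Lean on these libraries where they do the work, as an engineer would, in place of code of your own. Each camera call takes 0.05 s, during which the arm holds its last target. There are 200 camera calls.

## Working session

There is one attempt and no reset: what is moved stays moved. The work goes in short steps, Python scripts to look and compute and a shell command to move; the robot and the scene stay as the last step left them, time stands still between calls to the robot, and variables do not carry over. Pictures are saved under pics/ and viewed, at most 14 in all, crops included, and the job is handed in when it is done.

```bash
mkdir -p pics; ls
cat > h.py <<'E'
import numpy as np, cv2
from workcell import telemetry, grab_frame, bot
def K(f):
    fl=f["pixels"].shape[0]/2/np.tan(np.radians(f["vertical_fov"])/2); return fl
def shot(name,save=None):
    f=grab_frame(name)
    if save: cv2.imwrite("pics/"+save,cv2.cvtColor(f["pixels"],cv2.COLOR_RGB2BGR))
    return f
def ray(f,u,v,z):
    R,t=np.array(f["R"]),np.array(f["t"]); c=-R.T@t
    d=R.T@np.array([(u-f["cx"])/K(f),(v-f["cy"])/K(f),1]); return c+d*(z-c[2])/d[2]
def cloud(f):
    R,t=np.array(f["R"]),np.array(f["t"]); h,w=f["depth"].shape
    v,u=np.mgrid[:h,:w]; d=f["depth"]; P=np.stack([(u-f["cx"])/K(f)*d,(v-f["cy"])/K(f)*d,d],-1)
    X=(P-t)@R; X[d<=0]=np.nan; return X
def proj(f,X):
    c=np.array(f["R"])@np.array(X)+np.array(f["t"]); return c[:2]/c[2]*K(f)+[f["cx"],f["cy"]]
E
python3 - <<'E'
from h import *
for n in("scene","top"):
    f=shot(n,n+"0.png"); print(n,-np.array(f["R"]).T@f["t"],f["R"],f["vertical_fov"],f["cx"],f["cy"],(f["depth"]>0).mean())
o=telemetry.observe(); print(o, bot.tcp_to_tips)
E
```

```text
pics
scene [1.20567138 0.47577052 1.00035894] [[-0.64230671  0.76629664 -0.01521679]
 [ 0.50399268  0.40732047 -0.76163076]
 [-0.57743698 -0.4968697  -0.64783257]] 54.73154493563446 252.86602288168368 194.23454700498613 0.9958292643229166
top [ 0.43016758 -0.13136976  1.42509277] [[ 0.00340016 -0.99998207  0.00493031]
 [-0.99801836 -0.00370319 -0.06281425]
 [ 0.06283138 -0.00470696 -0.99801306]] 48.68768443599554 253.2473967591245 194.62539859261867 0.9960988362630209
{'clock': 0.1, 'qpos': array([-1.19120665,  0.52194541, -0.03632143,  1.59993234,  0.02121189,
        1.02109056, -0.11278332]), 'qd': array([-9.24816313e-04, -5.79913106e-04, -1.87819832e-04,  5.07244318e-04,
       -3.13686894e-05,  4.55796083e-04, -1.04761229e-03]), 'joint_efforts': array([ 4.84708391e-03, -9.28481627e+01,  1.98473990e+00, -3.70536625e+01,
        1.81763089e-02,  5.37408385e-03,  1.12791670e-05]), 'position': array([0.27165158, 0.56257597, 0.24979563]), 'tool_rot': array([-3.14060564e+00,  8.14712083e-05,  2.69180939e+00]), 'force': array([-0.76687318,  0.24702792, -0.78252757]), 'moment': array([ 0.01941154, -0.02735096,  0.00124758]), 'finger_force': 0.0, 'grip_width': 0.08554437528866587} 0.019
```

View pics/scene0.png

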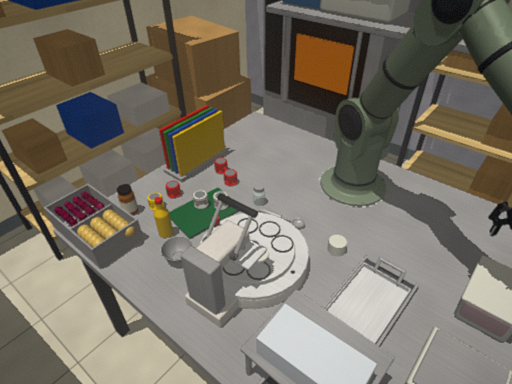

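View pics/top0.png

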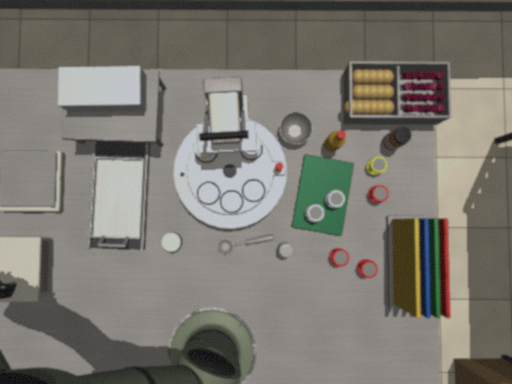

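The scene shows the press in the middle, with its lever bar near (235,203). The top view shows:
- two clear or white pots on the green board at (335,199) and (315,213)
- the turntable hub at (230,172) and the red knob at (279,167)
- the lever bar at (224,134)
- the tray at (118,200), with its handle at (113,243)
- red and yellow look-alikes off the board

Only two pots are present.

```bash
cat > m.py <<'E'
from h import *
f=shot("top");g=shot("scene");X=cloud(f);Y=cloud(g);r=lambda a:np.round(a,4)
def med(P):return r(np.nanmedian(P,0))
# disc: band of heights near drum/turntable, circle fit via minEnclosingCircle on image mask
box=np.zeros(X.shape[:2],bool);box[110:235,165:292]=1
m=box&(np.abs(X[...,2]-.062)<.008); print("ring z",np.nanmedian(X[m][:,2]))
b=m|(box&(np.abs(X[...,2]-.078)<.012))
c=max(cv2.findContours(b.astype(np.uint8),cv2.RETR_EXTERNAL,cv2.CHAIN_APPROX_NONE)[0],key=cv2.contourArea)[:,0]
E=np.array([ray(f,u,v,.062)[:2] for u,v in c if v>150])
A=np.c_[2*E,np.ones(len(E))];s=np.linalg.lstsq(A,(E**2).sum(1),rcond=None)[0];
R=np.sqrt(s[2]+s[:2]@s[:2]);print("drum",r(s[:2]),"R",r(R),"res",r(np.std(np.hypot(*(E-s[:2]).T))))
hsv=cv2.cvtColor(f["pixels"],cv2.COLOR_RGB2HSV);hs2=cv2.cvtColor(g["pixels"],cv2.COLOR_RGB2HSV)
red=box&((hsv[...,0]<8)|(hsv[...,0]>172))&(hsv[...,1]>150)&(hsv[...,2]>80)
red[:,:265]=0
v,u=np.nonzero(red);print("knob",len(u),u.mean(),v.mean(),r(ray(f,u.mean(),v.mean(),.126)),med(X[red]))
# lever bar
blk=box&(hsv[...,2]<50)&(X[...,2]>.2);v,u=np.nonzero(blk);P=X[blk]
print("lever",len(u),med(P),cv2.fitLine(P[:,:2].astype(np.float32),cv2.DIST_HUBER,0,.01,.01).ravel(),P.min(0),P.max(0),P.mean(0))
# pots on board: high points over green region
for (uu,vv) in((335,199),(315,213)):
    q=np.zeros_like(box);q[vv-14:vv+14,uu-14:uu+14]=1
    z=X[...,2];t=q&(z>.052)&(z<.08);v,u=np.nonzero(t);print("pot",len(u),u.mean(),v.mean(),med(X[t]),X[t].mean(0).round(4),"zmax",np.percentile(X[t][:,2],[50,95]).round(4))
# white blob lids in top
# scene cloud lids
for nm,lo,hi in(("pots",(.2,-.5),(.7,-.2)),):
    t=(Y[...,2]>.054)&(Y[...,2]<.075)&(Y[...,0]>.3)&(Y[...,0]<.6)&(Y[...,1]<-.2)&(Y[...,1]>-.5)
    n,l,st,ce=cv2.connectedComponentsWithStats(t.astype(np.uint8))
    for i in range(1,n):
        if st[i,4]>20:print("scene",ce[i].round(1),st[i,4],med(Y[l==i]),Y[l==i].mean(0).round(4))
# green board
gr=(hsv[...,0]>55)&(hsv[...,0]<95)&(hsv[...,1]>90);gr[:,:285]=0;gr[240:]=0;gr[:,365:]=0
v,u=np.nonzero(gr);print("board",med(X[gr]),u.min(),u.max(),v.min(),v.max())
# tray
q=np.zeros_like(box);q[150:240,85:152]=1
t=q&(X[...,2]>.003)&(X[...,2]<.035);P=X[t];print("tray z",np.percentile(P[:,2],[10,50,90]).round(4))
q[:]=0;q[225:252,90:140]=1;t=q&(X[...,2]>.042)&(X[...,2]<.07);P=X[t];v,u=np.nonzero(t);print("handle",len(P),P.mean(0).round(4),P.min(0).round(4),P.max(0).round(4),u.mean(),v.mean())
t=(Y[...,2]>.042)&(Y[...,2]<.07)&(Y[...,0]>.15)&(Y[...,0]<.35)&(Y[...,1]>.15)&(Y[...,1]<.4);P=Y[t];print("handle sc",len(P),P.mean(0).round(4),P.min(0).round(4),P.max(0).round(4))
# shelf
t=(X[...,2]>.12)&(X[...,2]<.15)&(X[...,1]>.1)&(X[...,1]<.6)&(X[...,0]>.4);P=X[t];print("shelf",P.min(0).round(3),P.max(0).round(3))
for n,(uu,vv) in dict(shaker=(285,251),bowl=(295,128),sq=(336,140),spoon=(226,246),lids=(171,242)).items():print(n,X[vv,uu].round(3))
big=cv2.resize(f["pixels"][110:260,80:360],None,fx=2.8,fy=2.8,interpolation=cv2.INTER_CUBIC);cv2.imwrite("pics/topcrop.png",big[...,::-1])
E
python3 m.py
```

```text
ring z 0.06236978706766896
drum [ 0.552  -0.0632] R 0.155 res 0.0281
knob 24 278.5 166.5 [ 0.5991 -0.215   0.126 ] [ 0.5991 -0.2151  0.1265]
lever 212 [ 0.6542 -0.0553  0.3206] [ 0.06279717 -0.9980263   0.65410227 -0.05286625] [ 0.64559094 -0.11698114  0.31221826] [0.66768781 0.00155849 0.32665958] [ 0.6549488  -0.05690659  0.32054781]
pot 274 334.64233576642334 199.1167883211679 [ 0.5027 -0.4003  0.0655] [ 0.5023 -0.3993  0.065 ] zmax [0.0655 0.0701]
pot 258 315.6666666666667 212.10852713178295 [ 0.4606 -0.3374  0.0658] [ 0.4604 -0.338   0.0651] zmax [0.0658 0.0698]
scene [228.7 173. ] 40 [ 0.3224 -0.4159  0.0556] [ 0.3216 -0.4172  0.0559]
scene [199.2 195.7] 134 [ 0.5105 -0.3972  0.0652] [ 0.5093 -0.3988  0.0642]
scene [217.9 195.5] 66 [ 0.4641 -0.3436  0.0652] [ 0.4628 -0.3429  0.0644]
scene [258.5 193.4] 50 [ 0.3545 -0.2268  0.0618] [ 0.3521 -0.2297  0.0626]
scene [230.7 218.4] 90 [ 0.5232 -0.2173  0.063 ] [ 0.5243 -0.2187  0.063 ]
board [ 0.5422 -0.3674  0.013 ] 292 352 156 234
tray z [0.0042 0.008  0.0188]
handle 111 [0.3552 0.3181 0.0547] [0.3493 0.2712 0.0425] [0.3685 0.3607 0.0635] 110.91891891891892 244.2882882882883
handle sc 9 [0.3481 0.2482 0.0534] [0.3452 0.152  0.0451] [0.35   0.3116 0.0594]
shelf [0.674 0.155 0.12 ] [0.9   0.452 0.15 ]
shaker [ 0.337 -0.238  0.082]
bowl [ 0.747 -0.279  0.002]
sq [ 0.682 -0.393  0.128]
spoon [ 0.348 -0.048  0.004]
lids [0.362 0.129 0.038]
```

View pics/topcrop.png

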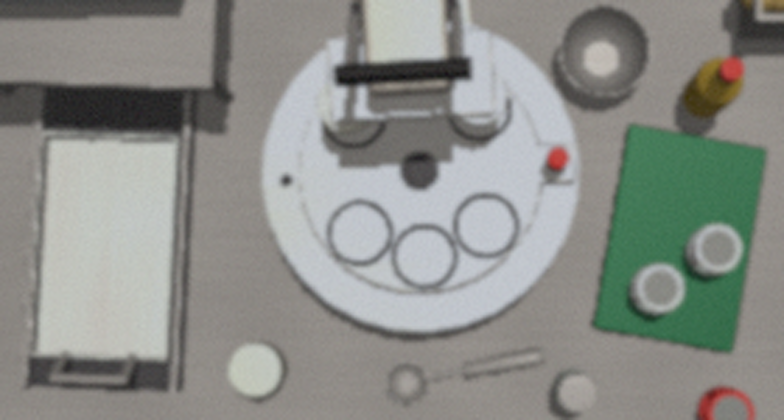

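The enlarged top view shows hub (420,170), knob (557,158), index hole for 3.14 (286,180), nests at (360,233), (424,257), (486,225), and pots at (658,289) and (715,250). The tray handle runs from (52,372) to (130,372).

```bash
cat > m2.py <<'E'
from h import *
from scipy.optimize import least_squares
f=shot("top");g=shot("scene");X=cloud(f);Y=cloud(g)
c2=lambda x,y:((x+.5)/2.8-.5+80,(y+.5)/2.8-.5+110)
gray=cv2.cvtColor(f["pixels"],cv2.COLOR_RGB2GRAY).astype(float)
def cfit(P):
    s=least_squares(lambda p:np.hypot(P[:,0]-p[0],P[:,1]-p[1])-p[2],[*P.mean(0),.03],loss="soft_l1",f_scale=.001);return s.x
N=[]
for n,c in dict(nest1=(360,233),nest2=(424,257),nest3=(486,225)).items():
    u0,v0=c2(*c);P=[]
    for a in np.arange(0,2*np.pi,.1):
        rr=np.arange(7,15,.25);uu=u0+rr*np.cos(a);vv=v0+rr*np.sin(a)
        s=cv2.remap(gray.astype(np.float32),uu.astype(np.float32)[None],vv.astype(np.float32)[None],cv2.INTER_LINEAR)[0]
        i=s.argmin();P.append(ray(f,uu[i],vv[i],.083)[:2])
    s=cfit(np.array(P));N.append(s[:2]);print(n,s.round(4))
N=np.array(N)
hub=ray(f,*c2(419.5,170),.088)[:2];kn=ray(f,278.5,166.5,.126)[:2];ho=ray(f,*c2(286,180),.062)[:2];print("hub",hub,"knob",kn,"hole",ho,"mid",(kn+ho)/2,"d",np.hypot(*(kn-ho)))
# model: axis + yaw
def res(p):
    a=p[:2];y=p[2];e=[]
    for i,d in enumerate((47,0,-47)):
        t=y+np.pi-np.radians(d);e.append(a+.098*np.array([np.cos(t),np.sin(t)])-N[i])
    e.append(a+.155*np.array([np.sin(y),-np.cos(y)])-kn);e.append(a-.155*np.array([np.sin(y),-np.cos(y)])-ho)
    e.append(a-hub);return np.ravel(e)
s=least_squares(res,[*hub,.06]);print("axis yaw",s.x.round(4),"res",s.fun.round(4))
# lids: whitish ring fit around pots, z 0.065
for c in((658,289),(715,250)):
    u0,v0=c2(*c)
    q=(np.hypot(*(np.mgrid[:384,:512][::-1]-np.array([u0,v0])[:,None,None]))<13)&(gray>140)
    k=cv2.findContours(q.astype(np.uint8),cv2.RETR_EXTERNAL,cv2.CHAIN_APPROX_NONE)[0];k=max(k,key=len)[:,0]
    P=np.array([ray(f,u,v,.06)[:2] for u,v in k]);print("pot",cfit(P).round(4),cv2.minEnclosingCircle(k.astype(np.float32)))
# tray from its bright floor rectangle
q=np.zeros(gray.shape,np.uint8);q[150:245,85:152]=(gray[150:245,85:152]>150)
k=max(cv2.findContours(q,cv2.RETR_EXTERNAL,cv2.CHAIN_APPROX_NONE)[0],key=cv2.contourArea)
b=cv2.boxPoints(cv2.minAreaRect(k));W=np.array([ray(f,u,v,.008)[:2] for u,v in b]);print("tray floor",W.round(4),W.mean(0))
for a in range(4):print(np.hypot(*(W[a]-W[a-1])).round(4),np.degrees(np.arctan2(*(W[a]-W[a-1])[::-1])).round(1))
# handle across two views
from numpy import pi
for z0 in [0]:
    t=(X[...,2]>.045)&(X[...,2]<.064)&(X[...,0]>.3)&(X[...,0]<.4)&(X[...,1]>.25)&(X[...,1]<.39);P=X[t];print("hnd",len(P),P.mean(0).round(4),cv2.fitLine(P[:,:2].astype(np.float32),cv2.DIST_HUBER,0,.01,.01).ravel().round(3),P[:,1].min(),P[:,1].max())
t=(np.abs(X[...,2]-.137)<.006)&(X[...,1]>.1)&(X[...,1]<.6)&(X[...,0]>.5);q=t.astype(np.uint8);k=max(cv2.findContours(q,0,1)[0],key=cv2.contourArea);b=cv2.boxPoints(cv2.minAreaRect(k));print("shelf",np.array([ray(f,u,v,.137)[:2] for u,v in b]).round(3))
E
python3 m2.py
```

```text
nest1 [0.5198 0.0056 0.0349]
nest2 [ 0.4933 -0.0678  0.0347]
nest3 [ 0.5284 -0.137   0.0348]
hub [ 0.59097699 -0.06219232] knob [ 0.5990708  -0.21500776] hole [0.58190542 0.09282563] mid [ 0.59048811 -0.06109107] d 0.30831160411324
axis yaw [ 0.5908 -0.0617  0.0576] res [ 0.0001  0.0004 -0.0003  0.0004 -0.0002 -0.0001  0.0006 -0.0014 -0.
  0.0002 -0.0002  0.0005]
pot [ 0.4603 -0.3374  0.0264] ((315.4617919921875, 212.04139709472656), 8.846179008483887)
pot [ 0.5061 -0.4046  0.0264] ((335.6111145019531, 198.38888549804688), 8.78596305847168)
tray floor [[0.38   0.3941]
 [0.6382 0.3881]
 [0.631  0.2334]
 [0.3729 0.2411]] [0.50551996 0.31418894]
0.1531 87.3
0.2583 -1.3
0.1549 -92.6
0.2583 178.3
hnd 107 [0.3547 0.318  0.0548] [0.04  0.999 0.354 0.31 ] 0.2711805803528 0.35890332184728346
shelf [[0.682 0.45 ]
 [0.907 0.449]
 [0.898 0.155]
 [0.673 0.158]]
```

Axis (0.591,-0.062), yaw 0.058. The fit to the nests, knob and hole agrees to about 1 mm. Two pots, near (0.460,-0.338) and (0.504,-0.402). I'll work with tool yaw 90°, so tool x = world +y, tool y = world +x and tool z = down.

```bash
python3 -m crank '0.085 0 0 0 0 0 7; 0.085 0 0 0 0 0 7; 0.085 0 0 0 0 0 7; 0.085 0 0 0 0 0 7; 0.085 0 0 0 0 0 7; 0.085 0 0 0 0 0 7; 0.085 0 0 0 0 0 7; 0.085 0 0 0 0 0 7' 30
python3 -m crank '0.085 0 0 0 0 0 4.1; 0.085 0 0 0 0 0 4.1; 0.085 0 0.03 0 0 0 0; 0.085 0 0.03 0 0 0 0; 0.085 0 0.03 0 0 0 0; 0.085 0 0.03 0 0 0 0; 0.085 0 0.03 0 0 0 0; 0.085 0 0.03 0 0 0 0'
python3 -m crank '0.085 -0.03 0 0 0 0 0; 0.085 -0.03 0 0 0 0 0; 0.085 -0.03 0 0 0 0 0; 0.085 -0.03 0 0 0 0 0; 0.085 -0.03 0 0 0 0 0; 0.085 -0.03 0 0 0 0 0; 0.085 -0.03 0 0 0 0 0; 0.085 -0.03 0 0 0 0 0'
python3 -c "from h import *;print(telemetry.observe()['qpos'].round(3))"
```

```text
clock: 0.97
position: [0.2717, 0.5628, 0.2503]
tool_rot: [-3.142, 0.0, 1.708]
force: [-0.1, -0.3, -0.7]
grip_width: 0.0847
finger_force: 0.0
clock: 1.63
position: [0.4531, 0.5627, 0.2502]
tool_rot: [-3.141, 0.0, 1.571]
force: [-0.9, 0.3, 0.9]
grip_width: 0.0848
finger_force: 0.0
clock: 2.3
position: [0.4516, 0.3215, 0.2503]
tool_rot: [3.142, -0.0, 1.571]
force: [0.6, 0.4, 0.5]
grip_width: 0.0848
finger_force: 0.0
[-0.925  0.421  0.271  1.8   -0.136  0.938 -0.596]
```

```bash
for i in 1 2; do python3 -m crank '0.085 -0.03 0 0 0 0 0; 0.085 -0.03 0 0 0 0 0; 0.085 -0.03 0 0 0 0 0; 0.085 -0.03 0 0 0 0 0; 0.085 -0.03 0 0 0 0 0; 0.085 -0.03 0 0 0 0 0; 0.085 -0.03 0 0 0 0 0; 0.085 -0.03 0 0 0 0 0'; done
python3 -m crank '0.085 -0.03 0 0 0 0 0; 0.085 -0.03 0 0 0 0 0; 0.085 -0.03 0 0 0 0 0; 0.085 -0.03 0 0 0 0 0; 0.085 -0.03 0 0 0 0 0; 0.085 -0.03 0.009 0 0 0 0; 0.085 0 0 0 0 0 0; 0.085 0 0 0 0 0 0'
python3 - <<'E'
from h import *
o=telemetry.observe();print(o['qpos'].round(3),o['position'].round(4))
g=shot("scene");Y=cloud(g)
gray=cv2.cvtColor(g["pixels"],cv2.COLOR_RGB2GRAY)
t=(Y[...,2]>.05)&(Y[...,2]<.075)&(Y[...,0]>.4)&(Y[...,0]<.6)&(Y[...,1]<-.28)&(Y[...,1]>-.5)
n,l,st,ce=cv2.connectedComponentsWithStats(t.astype(np.uint8))
for i in range(1,n):
  if st[i,4]>20:
    P=Y[l==i];top=P[P[:,2]>.062];print(ce[i].round(1),st[i,4],top.min(0).round(3),top.max(0).round(3),((top.min(0)+top.max(0))/2).round(4))
E
```

```text
clock: 2.97
position: [0.4518, 0.0815, 0.2505]
tool_rot: [3.141, -0.0, 1.571]
force: [0.1, 0.3, -0.2]
grip_width: 0.0851
finger_force: 0.0
clock: 3.63
position: [0.4519, -0.1585, 0.2505]
tool_rot: [3.141, -0.0, 1.571]
force: [1.7, 1.0, -0.2]
grip_width: 0.0851
finger_force: 0.0
clock: 4.3
position: [0.4608, -0.3384, 0.2499]
tool_rot: [-3.141, 0.0, 1.569]
force: [0.3, 0.6, -0.1]
grip_width: 0.085
finger_force: 0.0
[ 0.2    0.475  0.464  1.762 -0.251  0.963  0.763] [ 0.4608 -0.3384  0.2499]
[199.3 196.1] 145 [ 0.477 -0.432  0.062] [ 0.532 -0.374  0.07 ] [ 0.5046 -0.4033  0.0664]
[217.9 195.6] 66 [ 0.433 -0.36   0.062] [ 0.486 -0.318  0.07 ] [ 0.4599 -0.3392  0.0663]
```

```bash
python3 -m crank '0.085 0 0 0.028 0 0 0; 0.085 0 0 0.028 0 0 0; 0.085 0 0 0.028 0 0 0; 0.085 0 0 0.028 0 0 0; 0.085 0 0 0.028 0 0 0; 0.085 0 0 0.028 0 0 0; 0.085 0 0 0.028 0 0 0; 0.085 0 0 0.014 0 0 0'
python3 -m crank '0.085 0 0 0 0 0 0; 0.05 0 0 0 0 0 0; 0.05 0 0 0 0 0 0; 0.05 0 0 0 0 0 0; 0.05 0 0 0 0 0 0; 0.05 0 0 0 0 0 0; 0.05 0 0 0 0 0 0; 0.05 0 0 0 0 0 0' 30
```

```text
clock: 5.02
position: [0.4605, -0.335, 0.0376]
tool_rot: [-3.139, -0.002, 1.573]
force: [0.4, -1.1, -0.3]
grip_width: 0.0852
finger_force: 0.0
clock: 5.68
position: [0.4617, -0.3371, 0.0419]
tool_rot: [3.14, 0.001, 1.572]
force: [-1.9, 1.6, 7.0]
grip_width: 0.0572
finger_force: 31.5
```

```bash
python3 -m crank '0.05 0 0 -0.01 0 0 0; 0.05 0 0 -0.02 0 0 0; 0.05 0 0 -0.025 0 0 0; 0.05 0 0 -0.025 0 0 0; 0.05 0 0 -0.025 0 0 0; 0.05 0 0 -0.025 0 0 0; 0.05 0 0 -0.02 0 0 0; 0.05 0 0 -0.01 0 0 0'
python3 -m crank '0.05 0.014 0.003 0 0 0 0; 0.05 0.026 0.005 0 0 0 0; 0.05 0.03 0.005 0 0 0 0; 0.05 0.03 0.005 0 0 0 0; 0.05 0.03 0.005 0 0 0 0; 0.05 0.03 0.005 0 0 0 0; 0.05 0.03 0.005 0 0 0 0; 0.05 0.03 0.005 0 0 0 0'
python3 -m crank '0.05 0.03 0.005 0 0 0 0; 0.05 0.03 0.005 0 0 0 0; 0.05 0.03 0.005 0 0 0 0; 0.05 0.022 0.004 0 0 0 0; 0.05 0.012 0.002 0 0 0 0; 0.05 0 0 0 0 0 0; 0.05 0 0 0 0 0 0; 0.05 0 0 0 0 0 0'
python3 - <<'E'
from h import *
o=telemetry.observe();print(o['qpos'].round(3),o['position'].round(4))
shot("scene","s1.png")
E
```

```text
clock: 6.35
position: [0.4618, -0.3375, 0.2041]
tool_rot: [3.138, 0.002, 1.571]
force: [0.2, -0.6, -2.3]
grip_width: 0.0574
finger_force: 32.7
clock: 7.02
position: [0.499, -0.1155, 0.2007]
tool_rot: [3.141, -0.0, 1.571]
force: [0.4, -1.0, -1.6]
grip_width: 0.0574
finger_force: 32.7
clock: 7.68
position: [0.5198, 0.0056, 0.2005]
tool_rot: [3.142, 0.0, 1.57]
force: [-0.5, 0.2, -1.2]
grip_width: 0.0571
finger_force: 32.7
[-0.45   0.455  0.435  1.943 -0.261  0.798  0.129] [0.5198 0.0056 0.2005]
```

View pics/s1.png

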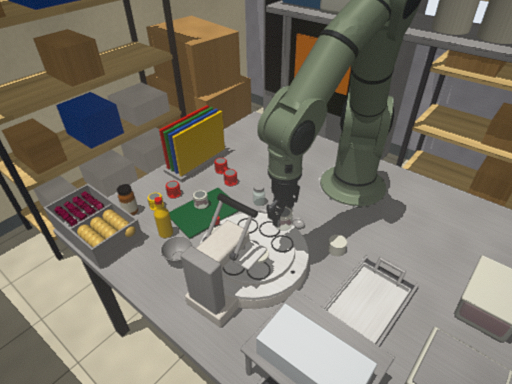

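The view shows the gripper over the turntable near (290,205), holding the pot. Pot B is still on the board at (200,196). Lowering into nest1.

```bash
python3 -m crank '0.05 0 0 0.01 0 0 0; 0.05 0 0 0.02 0 0 0; 0.05 0 0 0.02 0 0 0; 0.05 0 0 0.02 0 0 0; 0.05 0 0 0.01 0 0 0; 0.05 0 0 0.007 0 0 0; 0.05 0 0 0.003 0 0 0; 0.05 0 0 0 0 0 0'
python3 -m crank '0.05 0 0 0.001 0 0 0; 0.05 0 0 0 0 0 0; 0.05 0 0 0.001 0 0 0; 0.05 0 0 0 0 0 0; 0.05 0 0 0.001 0 0 0; 0.05 0 0 0 0 0 0; 0.05 0 0 0 0 0 0; 0.05 0 0 0 0 0 0'
```

```text
clock: 8.4
position: [0.52, 0.0066, 0.1101]
tool_rot: [-3.141, 0.0, 1.571]
force: [0.0, 0.6, -1.6]
grip_width: 0.057
finger_force: 32.7
clock: 9.07
position: [0.5203, 0.0071, 0.1079]
tool_rot: [3.141, -0.0, 1.571]
force: [-2.7, 1.2, 10.3]
grip_width: 0.0575
finger_force: 33.8
```

```bash
python3 -m crank '0.065 0 0 0 0 0 0; 0.075 0 0 0 0 0 0; 0.08 0 0 0 0 0 0; 0.08 0 0 0 0 0 0; 0.08 0 0 -0.005 0 0 0; 0.08 0 0 -0.02 0 0 0; 0.085 0 0 -0.03 0 0 0; 0.085 0 0 -0.04 0 0 0'
python3 -m crank '0.085 -0.03 0 -0.02 0 0 0; 0.085 -0.04 0 -0.02 0 0 0; 0.085 -0.04 0 0 0 0 0; 0.085 -0.04 0 0 0 0 0; 0.085 -0.04 0 0 0 0 0; 0.085 -0.04 0 0 0 0 0; 0.085 -0.04 0 0 0 0 0; 0.085 -0.04 0 0 0 0 0'
python3 -m crank '0.085 -0.03 -0.005 0 0 0 0; 0.085 -0.03 -0.005 0 0 0 0; 0.085 -0.02 -0.004 0 0 0 0; 0.085 -0.014 -0.001 0 0 0 0; 0.085 -0.006 0 0 0 0 0; 0.085 0 0 0 0 0 0; 0.085 0 0 0 0 0 0; 0.085 0 0 0 0 0 0'
python3 - <<'E'
from h import *
o=telemetry.observe();print(o['qpos'].round(3),o['position'].round(4))
for n in("scene","top"):
  Y=cloud(shot(n,n+"2.png"))
  for nm,z0,(a,b,c,d) in(("board",.062,(.4,.6,-.5,-.28)),("nest",.122,(.45,.6,-.04,.06))):
    t=(Y[...,2]>z0)&(Y[...,2]<z0+.014)&(Y[...,0]>a)&(Y[...,0]<b)&(Y[...,1]>c)&(Y[...,1]<d)
    if t.sum()>5:
      P=Y[t];print(n,nm,t.sum(),((P.min(0)+P.max(0))/2).round(4),np.ptp(P,0).round(3),np.median(P[:,2]).round(4))
E
```

```text
clock: 9.73
position: [0.5188, 0.0067, 0.2022]
tool_rot: [-3.138, 0.001, 1.571]
force: [0.3, 0.5, 1.0]
grip_width: 0.0847
finger_force: 0.0
clock: 10.4
position: [0.5197, -0.3023, 0.2414]
tool_rot: [3.141, -0.0, 1.571]
force: [0.2, 1.0, -0.1]
grip_width: 0.0849
finger_force: 0.0
clock: 11.07
position: [0.5059, -0.3988, 0.2409]
tool_rot: [3.141, -0.001, 1.573]
force: [-0.7, 0.4, 0.3]
grip_width: 0.0849
finger_force: 0.0
[ 0.275  0.608  0.473  1.573 -0.308  1.035  0.836] [ 0.5059 -0.3988  0.2409]
scene board 102 [ 0.5059 -0.4018  0.0675] [0.052 0.054 0.011] 0.0666
scene nest 204 [0.5226 0.0092 0.1289] [0.057 0.053 0.014] 0.1317
top board 42 [ 0.5138 -0.3905  0.0671] [0.035 0.025 0.01 ] 0.0661
top nest 260 [0.5227 0.0059 0.1291] [0.055 0.053 0.013] 0.1308
```

```bash
python3 -m crank '0.085 -0.004 -0.001 0.02 0 0 0; 0.085 0 0 0.03 0 0 0; 0.085 0 0 0.03 0 0 0; 0.085 0 0 0.03 0 0 0; 0.085 0 0 0.03 0 0 0; 0.085 0 0 0.03 0 0 0; 0.085 0 0 0.02 0 0 0; 0.085 0 0 0.011 0 0 0'
python3 -m crank '0.085 0 0 0 0 0 0; 0.05 0 0 0 0 0 0; 0.05 0 0 0 0 0 0; 0.05 0 0 0 0 0 0; 0.05 0 0 0 0 0 0; 0.05 0 0 0 0 0 0; 0.05 0 0 0 0 0 0; 0.05 0 0 0 0 0 0' 30
python3 -m crank '0.05 0 0 -0.01 0 0 0; 0.05 0 0 -0.02 0 0 0; 0.05 0 0 -0.025 0 0 0; 0.05 0 0 -0.025 0 0 0; 0.05 0 0 -0.025 0 0 0; 0.05 0 0 -0.025 0 0 0; 0.05 0 0 -0.02 0 0 0; 0.05 0 0 -0.01 0 0 0'
python3 -m crank '0.05 0.014 0.001 0 0 0 0; 0.05 0.026 0.003 0 0 0 0; 0.05 0.03 0.003 0 0 0 0; 0.05 0.03 0.003 0 0 0 0; 0.05 0.03 0.003 0 0 0 0; 0.05 0.03 0.003 0 0 0 0; 0.05 0.03 0.003 0 0 0 0; 0.05 0.03 0.003 0 0 0 0'
python3 -m crank '0.05 0.023 0.001 0 0 0 0; 0.05 0.015 0 0 0 0 0; 0.05 0.007 0 0 0 0 0; 0.05 0 0 0 0 0 0; 0.05 0 0 0 0 0 0; 0.05 0 0 0 0 0 0; 0.05 0 0 0 0 0 0; 0.05 0 0 0 0 0 0'
```

```text
clock: 11.83
position: [0.5037, -0.4028, 0.0374]
tool_rot: [-3.139, -0.002, 1.572]
force: [-0.2, 0.1, -0.4]
grip_width: 0.0847
finger_force: 0.0
clock: 12.5
position: [0.5049, -0.4048, 0.0417]
tool_rot: [3.14, 0.001, 1.571]
force: [-0.3, 1.2, 6.4]
grip_width: 0.0574
finger_force: 31.6
clock: 13.17
position: [0.5048, -0.405, 0.204]
tool_rot: [3.138, 0.002, 1.571]
force: [0.6, -0.3, -1.8]
grip_width: 0.0574
finger_force: 32.6
clock: 13.83
position: [0.5256, -0.1821, 0.1996]
tool_rot: [-3.141, -0.0, 1.572]
force: [1.2, 0.8, -0.6]
grip_width: 0.0573
finger_force: 32.6
clock: 14.5
position: [0.5269, -0.1403, 0.1999]
tool_rot: [-3.142, 0.0, 1.57]
force: [0.3, 1.0, -0.9]
grip_width: 0.0574
finger_force: 32.6
```

```bash
python3 -m crank '0.05 0.0025 0.0015 0.01 0 0 0; 0.05 0 0 0.02 0 0 0; 0.05 0 0 0.02 0 0 0; 0.05 0 0 0.02 0 0 0; 0.05 0 0 0.01 0 0 0; 0.05 0 0 0.007 0 0 0; 0.05 0 0 0.003 0 0 0; 0.05 0 0 0 0 0 0'
python3 -m crank '0.05 0 0 0.001 0 0 0; 0.05 0 0 0 0 0 0; 0.05 0 0 0.001 0 0 0; 0.05 0 0 0 0 0 0; 0.05 0 0 0 0 0 0; 0.05 0 0 0 0 0 0; 0.05 0 0 0 0 0 0; 0.05 0 0 0 0 0 0'
```

```text
clock: 15.17
position: [0.5286, -0.137, 0.1097]
tool_rot: [-3.141, 0.0, 1.571]
force: [0.3, -0.5, -2.0]
grip_width: 0.0572
finger_force: 32.6
clock: 15.83
position: [0.5286, -0.1369, 0.108]
tool_rot: [3.142, 0.0, 1.571]
force: [-0.5, -0.0, -1.3]
grip_width: 0.0572
finger_force: 32.6
```

```bash
python3 -m crank '0.05 0 0 0.001 0 0 0; 0.05 0 0 0 0 0 0; 0.05 0 0 0.001 0 0 0; 0.05 0 0 0 0 0 0; 0.05 0 0 0 0 0 0; 0.05 0 0 0 0 0 0; 0.05 0 0 0 0 0 0; 0.05 0 0 0 0 0 0'
python3 -m crank '0.065 0 0 0 0 0 0; 0.075 0 0 0 0 0 0; 0.08 0 0 0 0 0 0; 0.08 0 0 0 0 0 0; 0.08 0 0 -0.005 0 0 0; 0.08 0 0 -0.02 0 0 0; 0.085 0 0 -0.03 0 0 0; 0.085 0 0 -0.04 0 0 0'
python3 -m crank '0.085 -0.01 -0.01 -0.02 0 0 0; 0.085 -0.03 -0.01 -0.02 0 0 0; 0.085 -0.03 -0.02 0 0 0 0; 0.085 -0.03 -0.02 0 0 0 0; 0.085 0 0 0 0 0 -5; 0.085 0 0 0 0 0 -7; 0.085 0 0 0 0 0 -7; 0.085 0 0 0 0 0 -7'
python3 - <<'E'
from h import *
o=telemetry.observe();print(o['qpos'].round(3),o['position'].round(4))
for n in("scene","top"):
  Y=cloud(shot(n,n+"3.png"))
  for nm,z0,(a,b,c,d) in(("n3",.122,(.48,.57,-.19,-.09)),("n1",.122,(.45,.6,-.04,.06)),("knob",.115,(.57,.63,-.26,-.18))):
    t=(Y[...,2]>z0)&(Y[...,2]<z0+.014)&(Y[...,0]>a)&(Y[...,0]<b)&(Y[...,1]>c)&(Y[...,1]<d)
    if t.sum()>5:
      P=Y[t];print(n,nm,t.sum(),((P.min(0)+P.max(0))/2).round(4),np.ptp(P,0).round(3),np.median(P,0).round(4))
E
```

```text
clock: 16.5
position: [0.5294, -0.1374, 0.1076]
tool_rot: [3.139, 0.0, 1.571]
force: [-6.5, 1.6, 32.3]
grip_width: 0.0573
finger_force: 35.7
clock: 17.17
position: [0.5273, -0.1367, 0.2006]
tool_rot: [-3.138, 0.0, 1.571]
force: [1.2, 0.8, -0.1]
grip_width: 0.0852
finger_force: 0.0
clock: 17.83
position: [0.4684, -0.237, 0.2412]
tool_rot: [-3.142, 0.0, 2.031]
force: [0.3, -0.7, -0.1]
grip_width: 0.0849
finger_force: 0.0
[ 0.048  0.4    0.407  1.889 -0.199  0.893  1.012] [ 0.4684 -0.237   0.2412]
scene n3 75 [ 0.5351 -0.1347  0.129 ] [0.042 0.052 0.013] [ 0.5409 -0.1375  0.131 ]
scene n1 198 [0.5234 0.0076 0.1289] [0.053 0.054 0.014] [0.526  0.0097 0.1316]
scene knob 13 [ 0.6014 -0.2134  0.1221] [0.017 0.021 0.013] [ 0.6028 -0.2055  0.1227]
top n3 257 [ 0.5277 -0.1367  0.1291] [0.053 0.055 0.014] [ 0.5262 -0.1367  0.1309]
top n1 249 [0.5227 0.0058 0.1292] [0.056 0.053 0.014] [0.5222 0.0042 0.1311]
top knob 44 [ 0.6022 -0.2168  0.1231] [0.022 0.024 0.012] [ 0.6008 -0.2165  0.126 ]
```

Both pots are seated with lid tops at 0.131. On to the knob: turn to yaw 183.3° and move above it.

```bash
python3 -m crank '0.06 0 0 0 0 0 -6.69; 0.06 0 0 0 0 0 -6.69; 0.06 0 0 0 0 0 -6.69; 0.06 0 0 0 0 0 -6.69; 0.06 0 0 0 0 0 -6.69; 0.06 0 0 0 0 0 -6.69; 0.06 0 0 0 0 0 -6.69; 0.06 0 0 0 0 0 -6.69'
python3 -m crank '0.06 0 0 0 0 0 -6.69; 0.06 0 0 0 0 0 -6.69; 0.06 -0.025 0.003 0 0 0 0; 0.06 -0.03 0.003 0 0 0 0; 0.06 -0.03 0.003 0 0 0 0; 0.06 -0.0275 0.003 0 0 0 0; 0.06 -0.02 0.001 0 0 0 0; 0.06 0 0 0 0 0 0'
python3 -c "
from h import *
o=telemetry.observe();print(o['qpos'].round(3),o['position'].round(4),o['tool_rot'])"
```

```text
clock: 18.6
position: [0.4685, -0.2369, 0.241]
tool_rot: [-3.142, -0.0, 2.96]
force: [1.1, -0.8, 0.3]
grip_width: 0.0601
finger_force: 0.0
clock: 19.27
position: [0.6034, -0.2154, 0.2402]
tool_rot: [3.141, 0.0, -3.093]
force: [1.2, -0.5, 0.1]
grip_width: 0.06
finger_force: 0.0
[ 0.173  0.56   0.117  1.572 -0.074  1.014  1.932] [ 0.6034 -0.2154  0.2402] [ 3.14116133e+00  3.60683968e-04 -3.09278158e+00]
```

```bash
python3 -m crank '0.06 0.003 -0.0005 0.01 0 0 -0.5; 0.06 0 0 0.025 0 0 0; 0.06 0 0 0.025 0 0 0; 0.06 0 0 0.025 0 0 0; 0.06 0 0 0.02 0 0 0; 0.06 0 0 0.012 0 0 0; 0.06 0 0 0.005 0 0 0; 0.06 0 0 0 0 0 0'
python3 -m crank '0.04 0 0 0 0 0 0; 0.02 0 0 0 0 0 0; 0.02 0 0 0 0 0 0; 0.02 0 0 0 0 0 0; 0.02 0 0 0 0 0 0; 0.02 0 0 0 0 0 0; 0.02 0 0 0 0 0 0; 0.02 0 0 0 0 0 0' 60
```

```text
clock: 19.93
position: [0.5964, -0.2179, 0.1182]
tool_rot: [3.141, -0.002, -3.083]
force: [0.4, 0.5, 0.3]
grip_width: 0.0597
finger_force: 0.0
clock: 20.6
position: [0.5982, -0.2147, 0.1208]
tool_rot: [3.138, 0.002, -3.08]
force: [-4.9, 18.3, 19.9]
grip_width: 0.0233
finger_force: 58.2
```

```bash
python3 -m crank '0.02 0 0.0015 -0.003 0 0 0; 0.02 0 0 -0.003 0 0 0; 0.02 0 0 -0.003 0 0 0; 0.02 0 0 -0.003 0 0 0; 0.02 0 0 -0.003 0 0 0; 0.02 0 0 -0.003 0 0 0; 0.02 0 0 -0.001 0 0 0; 0.02 0 0 0 0 0 0'
python3 -c "
from h import *
o=telemetry.observe();print(o['qpos'].round(3),o['position'].round(4),o['tool_rot'],o['force'])"
```

```text
clock: 21.27
position: [0.5975, -0.2145, 0.1384]
tool_rot: [3.14, 0.0, -3.081]
force: [0.5, 8.8, -6.2]
grip_width: 0.0232
finger_force: 59.1
[ 0.189  0.669  0.095  1.669 -0.084  0.808  1.954] [ 0.5975 -0.2145  0.1384] [ 3.13968826e+00  3.32117252e-04 -3.08071074e+00] [ 0.50533341  8.75682408 -6.20377977]
```

The plunger is up about 17 mm and the spring force reads about 6 N. Now carrying the knob clockwise.

```bash
python3 -m crank '0.02 0.0038 0.001 0 0 0 1.4; 0.02 0.0076 0.0002 0 0 0 2.8; 0.02 0.0108 0.0004 0 0 0 4; 0.02 0.0135 0.0006 0 0 0 5; 0.02 0.0135 0.0006 0 0 0 5; 0.02 0.0135 0.0006 0 0 0 5; 0.02 0.0135 0.0006 0 0 0 5; 0.02 0.0135 0.0006 0 0 0 5'
cat > st.py <<'E'
from h import *
o=telemetry.observe();p=o['position'];d=p[:2]-[.5908,-.0617];y=.0576
a=(y-np.pi/2-np.arctan2(d[1],d[0]));print(o['qpos'].round(3),p.round(4),"yaw",np.degrees(o['tool_rot'][2]).round(2),"F",o['force'].round(1),"r",np.hypot(*d).round(4),"table",np.degrees(a).round(2),"grip",o['grip_width'].round(4),"toolrot",((183.3-np.degrees(o['tool_rot'][2])+180)%360-180).round(2))
E
python3 st.py
```

```text
clock: 21.93
position: [0.5114, -0.1936, 0.1386]
tool_rot: [3.139, 0.001, 2.618]
force: [7.7, 11.1, -7.2]
grip_width: 0.0231
finger_force: 59.6Traceback (most recent call last):
  File "st.py", line 3, in <module>
    a=(y-np.pi/2-np.arctan2(d[1],d[0]));print(o['qpos'].round(3),p.round(4),"yaw",np.degrees(o['tool_rot'][2]).round(2),"F",o['force'].round(1),"r",np.hypot(*d).round(4),"table",np.degrees(a).round(2),"grip",o['grip_width'].round(4),"toolrot",((183.3-np.degrees(o['tool_rot'][2])+180)%360-180).round(2))
                                                                                                                                                                                                                ^^^^^^^^^^^^^^^^^^^^^
AttributeError: 'float' object has no attribute 'round'
```

```bash
sed -i "s/o\['grip_width'\].round(4)/o['grip_width']/" st.py
python3 -m crank '0.02 0.0135 0.0014 0 0 0 5; 0.02 0.0135 0.0006 0 0 0 5; 0.02 0.0135 0.0006 0 0 0 5; 0.02 0.0135 0.0006 0 0 0 5; 0.02 0.0135 0.0006 0 0 0 5; 0.02 0.0135 0.0006 0 0 0 5; 0.02 0.0135 0.0006 0 0 0 5; 0.02 0.0135 0.0006 0 0 0 5'
python3 st.py
```

```text
clock: 22.6
position: [0.4438, -0.1128, 0.1388]
tool_rot: [3.139, 0.001, 1.919]
force: [9.2, 3.2, -7.1]
grip_width: 0.0232
finger_force: 59.8
[-0.229  0.482  0.455  2.146 -0.378  0.587  0.847] [ 0.4438 -0.1128  0.1388] yaw 109.98 F [ 9.2  3.2 -7.1] r 0.1556 table 74.14 grip 0.023237171962397926 toolrot 73.32
```

```bash
for i in 1 2; do python3 -m crank '0.02 0.0135 0.0006 0 0 0 5; 0.02 0.0135 0.0006 0 0 0 5; 0.02 0.0135 0.0006 0 0 0 5; 0.02 0.0135 0.0006 0 0 0 5; 0.02 0.0135 0.0006 0 0 0 5; 0.02 0.0135 0.0006 0 0 0 5; 0.02 0.0135 0.0006 0 0 0 5; 0.02 0.0135 0.0006 0 0 0 5';  python3 st.py;done
```

```text
clock: 23.27
position: [0.4435, -0.0068, 0.1387]
tool_rot: [3.139, -0.001, 1.221]
force: [6.0, -3.5, -6.7]
grip_width: 0.023
finger_force: 59.7
[-0.623  0.518  0.669  2.186 -0.567  0.609  0.11 ] [ 0.4435 -0.0068  0.1387] yaw 69.98 F [ 6.  -3.5 -6.7] r 0.1572 table -246.26 grip 0.022985920412604673 toolrot 113.32
clock: 23.93
position: [0.5111, 0.0746, 0.1384]
tool_rot: [-3.142, -0.001, 0.524]
force: [0.6, -4.1, -7.5]
grip_width: 0.0229
finger_force: 59.8
[-0.848  0.698  0.858  2.011 -0.758  0.786 -0.58 ] [0.5111 0.0746 0.1384] yaw 30.01 F [ 0.6 -4.1 -7.5] r 0.1579 table -207.03 grip 0.02293190885760378 toolrot 153.29
```

```bash
python3 -m crank '0.02 0.0135 0.0006 0 0 0 5; 0.02 0.0135 0.0006 0 0 0 5; 0.02 0.0135 0.0006 0 0 0 5; 0.02 0.0122 0.0005 0 0 0 4.5; 0.02 0.0108 0.0004 0 0 0 4; 0.02 0.0068 0.0002 0 0 0 2.5; 0.02 0.0027 0 0 0 0 1; 0.02 0 0 0 0 0 0';  python3 st.py
```

```text
clock: 24.6
position: [0.5803, 0.0954, 0.138]
tool_rot: [-3.141, -0.001, 0.057]
force: [2.3, 5.3, -6.8]
grip_width: 0.023
finger_force: 59.8
[-0.857  0.85   0.959  1.826 -0.862  0.947 -1.018] [0.5803 0.0954 0.138 ] yaw 3.26 F [ 2.3  5.3 -6.8] r 0.1575 table -180.52 grip 0.02300472883546549 toolrot -179.96
```

```bash
python3 -m crank '0.02 0 0 0.003 0 0 0; 0.02 0 0 0.003 0 0 0; 0.02 0 0 0.003 0 0 0; 0.02 0 0 0.002 0 0 0; 0.02 0 0 0.002 0 0 0; 0.02 0 0 0.002 0 0 0; 0.02 0 0 0 0 0 0; 0.02 0 0 0 0 0 0';  python3 st.py
```

```text
clock: 25.27
position: [0.5807, 0.0955, 0.1234]
tool_rot: [-3.14, -0.003, 0.058]
force: [10.2, 4.5, -11.0]
grip_width: 0.0231
finger_force: 59.7
[-0.846  0.866  0.938  1.835 -0.883  0.921 -1.002] [0.5807 0.0955 0.1234] yaw 3.34 F [ 10.2   4.5 -11. ] r 0.1575 table -180.38 grip 0.02314424180982413 toolrot 179.96
```

```bash
python3 -m crank '0.02 0 0 0.002 0 0 0; 0.02 0 0 0.001 0 0 0; 0.02 0 0 0 0 0 0; 0.03 0 0 0 0 0 0; 0.045 0 0 0 0 0 0; 0.055 0 0 0 0 0 0; 0.055 0 0 0 0 0 0; 0.055 0 0 0 0 0 0'; python3 st.py
python3 -m crank '0.055 0 0 -0.01 0 0 0; 0.055 0 0 -0.02 0 0 0; 0.055 0 0 -0.03 0 0 0; 0.055 0 0 -0.04 0 0 0; 0.055 0 0 -0.04 0 0 0; 0.055 0 0 -0.04 0 0 0; 0.055 0 0 -0.03 0 0 0; 0.055 0 0 -0.02 0 0 0'; python3 st.py
python3 - <<'E'
from h import *
f=shot("top");
Y=cloud(f);t=(Y[...,2]>.105)&(Y[...,2]<.15)&(np.hypot(Y[...,0]-.582,Y[...,1]-.093)<.03)
print(t.sum(),np.percentile(Y[t][:,2],[50,90]),Y[t].mean(0))
cv2.imwrite("pics/t4.png",cv2.resize(f["pixels"][100:260,80:360],None,fx=2.8,fy=2.8,interpolation=2)[...,::-1])
E
```

```text
clock: 25.93
position: [0.5797, 0.0945, 0.12]
tool_rot: [-3.142, 0.0, 0.056]
force: [1.2, 0.2, 0.2]
grip_width: 0.0551
finger_force: 0.0
[-0.843  0.871  0.935  1.837 -0.886  0.917 -1.   ] [0.5797 0.0945 0.12  ] yaw 3.23 F [1.2 0.2 0.2] r 0.1566 table -180.75 grip 0.05508817920135365 toolrot -179.93
clock: 26.6
position: [0.58, 0.0939, 0.3539]
tool_rot: [-3.141, -0.003, 0.056]
force: [0.0, 0.6, 0.4]
grip_width: 0.0551
finger_force: 0.0
[-0.975  0.641  1.198  1.605 -0.614  1.321 -1.203] [0.58   0.0939 0.3539] yaw 3.18 F [0.  0.6 0.4] r 0.156 table -180.65 grip 0.05505515543382431 toolrot -179.88
58 [0.12430212 0.12826388] [0.579811   0.09074457 0.12358379]
```

View pics/t4.png

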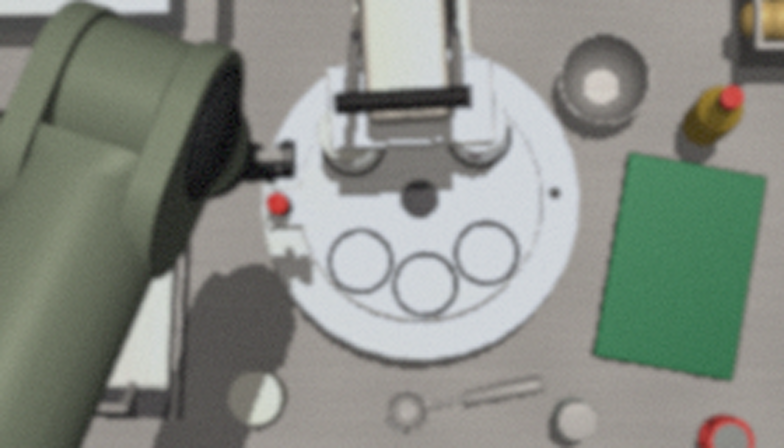

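The knob at (279,204) is on the +y side with its top at 0.126–0.128 m, so the plunger is home. The pots show at the platen's edge near (352,150) and (480,150). Now the lever.

```bash
python3 -m crank '0.0 0 0 -0.02 0 0 -6.9; 0.0 0 0 -0.02 0 0 -6.9; 0.0 0 0 0 0 0 -6.9; 0.0 0 0 0 0 0 -6.9; 0.0 0 0 0 0 0 -6.9; 0.0 0 0 0 0 0 -6.9; 0.0 0 0 0 0 0 -6.9; 0.0 0 0 0 0 0 -6.9' 60
python3 -m crank '0.0 0 0 0 0 0 -6.9; 0.0 0 0 0 0 0 -6.9; 0.0 0 0 0 0 0 -6.9; 0.0 0 0 0 0 0 -6.9; 0.0 0 0 0 0 0 -6.9; 0.0 0 0 0 0 0 0; 0.0 0 0 0 0 0 0; 0.0 0 0 0 0 0 0'; python3 st.py
```

```text
clock: 27.32
position: [0.5796, 0.0942, 0.3904]
tool_rot: [3.141, 0.0, 1.025]
force: [0.5, -0.9, -0.5]
grip_width: -0.0002
finger_force: 0.0
clock: 27.98
position: [0.5798, 0.0944, 0.3901]
tool_rot: [3.142, 0.0, 1.617]
force: [0.4, -0.6, -0.4]
grip_width: -0.0
finger_force: 0.0
[-0.798  0.44   0.8    1.537 -0.323  1.301  0.087] [0.5798 0.0944 0.3901] yaw 92.66 F [ 0.4 -0.6 -0.4] r 0.1565 table -180.73 grip -4.5662022160922495e-05 toolrot 90.64
```

```bash
python3 -m crank '0.0 -0.02 0.01 0 0 0 0; 0.0 -0.03 0.0137 0 0 0 0; 0.0 -0.03 0.0137 0 0 0 0; 0.0 -0.03 0.0137 0 0 0 0; 0.0 -0.03 0.0123 0 0 0 0; 0.0 -0.0155 0.006 0 0 0 0; 0.0 0 0 0.02 0 0 0; 0.0 0 0 0.015 0 0 0'
python3 -m crank '0.0 0 0 0.004 0 0 0; 0.0 0 0 0.004 0 0 0; 0.0 0 0 0.004 0 0 0; 0.0 0 0 0.003 0 0 0; 0.0 0 0 0 0 0 0; 0.0 0 0 0 0 0 0; 0.0 0 0 0 0 0 0; 0.0 0 0 0 0 0 0'; python3 st.py
```

```text
clock: 28.65
position: [0.6573, -0.0589, 0.3541]
tool_rot: [3.142, 0.001, 1.616]
force: [-0.0, 1.1, -0.7]
grip_width: -0.0001
finger_force: 0.0
clock: 29.32
position: [0.6572, -0.0569, 0.3405]
tool_rot: [3.141, -0.0, 1.622]
force: [-3.1, 1.9, 5.0]
grip_width: 0.0001
finger_force: 3.0
[-0.44   0.61   0.748  1.412 -0.419  1.282  0.387] [ 0.6572 -0.0569  0.3405] yaw 92.93 F [-3.1  1.9  5. ] r 0.0666 table -90.83 grip 0.00010334046971244519 toolrot 90.37
```

```bash
python3 -m crank '0.0 0 -0.0083 0.0077 0 0 0; 0.0 0 -0.0077 0.0083 0 0 0; 0.0 0 -0.0069 0.0090 0 0 0; 0.0 0 -0.0061 0.0096 0 0 0; 0.0 0 -0.0052 0.0101 0 0 0; 0.0 0 -0.0044 0.0104 0 0 0; 0.0 0 -0.0034 0.0109 0 0 0; 0.0 0 0 0 0 0 0'; python3 st.py
```

```text
clock: 29.98
position: [0.6142, -0.0593, 0.2727]
tool_rot: [-3.14, 0.0, 1.621]
force: [-1.7, -1.5, 2.6]
grip_width: 0.0001
finger_force: 1.2
[-0.468  0.592  0.732  1.622 -0.432  1.098  0.431] [ 0.6142 -0.0593  0.2727] yaw 92.9 F [-1.7 -1.5  2.6] r 0.0235 table -92.59 grip 0.00014538018500151668 toolrot 90.4
```

```bash
python3 -m crank '0.0 0 -0.0024 0.0110 0 0 0; 0.0 0 -0.0015 0.0113 0 0 0; 0.0 0 -0.0005 0.008 0 0 0; 0.0 0 0 0.006 0 0 0; 0.0 0 0.0005 0.004 0 0 0; 0.0 0 0 0.002 0 0 0; 0.0 0 0 0 0 0 0; 0.0 0 0 0 0 0 0'; python3 st.py
```

```text
clock: 30.65
position: [0.6115, -0.0594, 0.2319]
tool_rot: [3.141, 0.0, 1.622]
force: [-2.0, -0.2, 3.3]
grip_width: -0.0002
finger_force: 1.4
[-0.453  0.628  0.704  1.675 -0.464  1.013  0.459] [ 0.6115 -0.0594  0.2319] yaw 92.93 F [-2.  -0.2  3.3] r 0.0209 table -92.93 grip -0.00019379585251714222 toolrot 90.37
```

```bash
python3 -m crank '0.0 0 0 0.002 0 0 0; 0.0 0 0 0 0 0 0; 0.0 0 0 0.002 0 0 0; 0.0 0 0 0 0 0 0; 0.0 0 0 0.001 0 0 0; 0.0 0 0 0 0 0 0; 0.0 0 0 0 0 0 0; 0.0 0 0 0 0 0 0'; python3 st.py
```

```text
clock: 31.32
position: [0.6117, -0.0595, 0.2282]
tool_rot: [3.14, -0.001, 1.622]
force: [-8.4, 2.4, 24.4]
grip_width: 0.0001
finger_force: 12.3
[-0.451  0.631  0.701  1.679 -0.469  1.005  0.463] [ 0.6117 -0.0595  0.2282] yaw 92.93 F [-8.4  2.4 24.4] r 0.021 table -92.75 grip 0.00011712878160914306 toolrot 90.37
```

```bash
python3 -m crank '0.0 0 0 0.001 0 0 0; 0.0 0 0 0 0 0 0; 0.0 0 0 0 0 0 0; 0.0 0 0 0 0 0 0; 0.0 0 0 0 0 0 0; 0.0 0 0 0 0 0 0; 0.0 0 0 0 0 0 0; 0.0 0 0 0 0 0 0'; python3 st.py
python3 -m crank '0.0 0 0 -0.006 0 0 0; 0.0 0 0 -0.0113 0 0 0; 0.0 0 0.0005 -0.0113 0 0 0; 0.0 0 0.0015 -0.0113 0 0 0; 0.0 0 0.0024 -0.011 0 0 0; 0.0 0 0.0034 -0.0109 0 0 0; 0.0 0 0.0044 -0.0104 0 0 0; 0.0 0 0.0052 -0.0101 0 0 0'
python3 -m crank '0.0 0 0.0061 -0.0096 0 0 0; 0.0 0 0.0069 -0.009 0 0 0; 0.0 0 0.0077 -0.0083 0 0 0; 0.0 0 0.0083 -0.0077 0 0 0; 0.0 0 0 -0.01 0 0 0; 0.0 0 0 -0.02 0 0 0; 0.0 0 0 -0.02 0 0 0; 0.0 0 0 0 0 0 0'; python3 st.py
```

```text
clock: 31.98
position: [0.6118, -0.0595, 0.2277]
tool_rot: [3.139, -0.001, 1.622]
force: [-11.4, 2.4, 34.8]
grip_width: 0.0001
finger_force: 16.7
[-0.45   0.632  0.7    1.679 -0.47   1.003  0.464] [ 0.6118 -0.0595  0.2277] yaw 92.92 F [-11.4   2.4  34.8] r 0.0211 table -92.63 grip 8.306587306411962e-05 toolrot 90.38
clock: 32.65
position: [0.629, -0.0584, 0.3093]
tool_rot: [3.141, -0.0, 1.622]
force: [0.2, 0.1, 1.0]
grip_width: 0.0
finger_force: 0.2
clock: 33.32
position: [0.6581, -0.0578, 0.3968]
tool_rot: [3.137, 0.001, 1.622]
force: [0.4, -0.7, -0.4]
grip_width: 0.0002
finger_force: 0.0
[-0.44   0.578  0.769  1.32  -0.397  1.393  0.364] [ 0.6581 -0.0578  0.3968] yaw 92.91 F [ 0.4 -0.7 -0.4] r 0.0674 table -90.04 grip 0.0001645046879926886 toolrot 90.39
```

```bash
python3 -m crank '0.06 0.02 -0.009 0 0 0 0; 0.06 0.03 -0.013 0 0 0 0; 0.06 0.03 -0.013 0 0 0 0; 0.06 0.03 -0.013 0 0 0 0; 0.06 0.03 -0.013 0 0 0 0; 0.06 0.015 -0.0075 0 0 0 0; 0.06 0 0 0 0 0 5.6; 0.06 0 0 0 0 0 7'
python3 -m crank '0.06 0 0 0 0 0 7; 0.06 0 0 0 0 0 7; 0.06 0 0 0 0 0 7; 0.06 0 0 0 0 0 7; 0.06 0 0 0 0 0 7; 0.06 0 0 0 0 0 7; 0.06 0 0 0 0 0 7; 0.06 0 0 0 0 0 7'
python3 -m crank '0.06 0 0 0 0 0 7; 0.06 0 0 0 0 0 7; 0.06 0 0 0 0 0 7; 0.06 0 0 0.02 0 0 0; 0.06 0 0 0.03 0 0 0; 0.06 0 0 0.03 0 0 0; 0.06 0 0 0.03 0 0 0; 0.06 0 0 0.03 0 0 0'; 
python3 -m crank '0.06 0 0 0.02 0 0 0; 0.06 0 0 0 0 0 0; 0.06 0 0 0 0 0 0; 0.06 0 0 0 0 0 0; 0.06 0 0 0 0 0 0; 0.06 0 0 0 0 0 0; 0.06 0 0 0 0 0 0; 0.06 0 0 0 0 0 0'; 
python3 st.py
```

```text
clock: 33.98
position: [0.5805, 0.0955, 0.3932]
tool_rot: [-3.141, -0.001, 1.401]
force: [-0.2, -0.4, -0.6]
grip_width: 0.0599
finger_force: 0.0
clock: 34.65
position: [0.5809, 0.0942, 0.393]
tool_rot: [-3.141, -0.0, 0.419]
force: [-0.7, 0.1, -0.4]
grip_width: 0.0602
finger_force: 0.0
clock: 35.32
position: [0.5809, 0.0943, 0.2516]
tool_rot: [-3.141, 0.0, 0.058]
force: [1.0, 0.8, 0.3]
grip_width: 0.0601
finger_force: 0.0
clock: 35.98
position: [0.5814, 0.0943, 0.233]
tool_rot: [-3.141, -0.001, 0.058]
force: [-0.1, 0.1, 0.3]
grip_width: 0.06
finger_force: 0.0
[-0.916  0.749  1.076  1.751 -0.735  1.105 -1.107] [0.5814 0.0943 0.233 ] yaw 3.33 F [-0.1  0.1  0.3] r 0.1563 table -180.14 grip 0.06001386126944419 toolrot 179.97
```

```bash
python3 -m crank '0.06 0 0 0.02 0 0 0; 0.06 0 0 0.025 0 0 0; 0.06 0 0 0.025 0 0 0; 0.06 0 0 0.02 0 0 0; 0.06 0 0 0.015 0 0 0; 0.06 0 0 0.01 0 0 0; 0.06 0 0 0 0 0 0; 0.06 0 0 0 0 0 0'
python3 -m crank '0.04 0 0 0 0 0 0; 0.02 0 0 0 0 0 0; 0.02 0 0 0 0 0 0; 0.02 0 0 0 0 0 0; 0.02 0 0 0 0 0 0; 0.02 0 0 0 0 0 0; 0.02 0 0 0 0 0 0; 0.02 0 0 0 0 0 0' 60
python3 -m crank '0.02 0 0 -0.003 0 0 0; 0.02 0 0 -0.003 0 0 0; 0.02 0 0 -0.003 0 0 0; 0.02 0 0 -0.003 0 0 0; 0.02 0 0 -0.003 0 0 0; 0.02 0 0 -0.003 0 0 0; 0.02 0 0 -0.001 0 0 0; 0.02 0 0 0 0 0 0'
python3 st.py
```

```text
clock: 36.65
position: [0.5816, 0.094, 0.118]
tool_rot: [3.141, -0.0, 0.058]
force: [0.1, -0.2, -0.0]
grip_width: 0.0599
finger_force: 0.0
clock: 37.32
position: [0.582, 0.0953, 0.1187]
tool_rot: [-3.14, -0.002, 0.059]
force: [-1.1, 4.5, 11.5]
grip_width: 0.0232
finger_force: 58.3
clock: 37.98
position: [0.5813, 0.0953, 0.1368]
tool_rot: [-3.14, -0.0, 0.059]
force: [2.4, 6.1, -7.0]
grip_width: 0.0233
finger_force: 59.1
[-0.852  0.851  0.953  1.824 -0.86   0.944 -1.018] [0.5813 0.0953 0.1368] yaw 3.38 F [ 2.4  6.1 -7. ] r 0.1573 table -180.16 grip 0.02334848751620656 toolrot 179.92
```

```bash
python3 -m crank '0.02 -0.0038 -0.0008 0 0 0 -1.4; 0.02 -0.0076 0.0002 0 0 0 -2.8; 0.02 -0.0108 0.0004 0 0 0 -4; 0.02 -0.0135 0.0006 0 0 0 -5; 0.02 -0.0135 0.0006 0 0 0 -5; 0.02 -0.0135 0.0006 0 0 0 -5; 0.02 -0.0135 0.0006 0 0 0 -5; 0.02 -0.0135 0.0006 0 0 0 -5'; python3 st.py
for i in 1 2; do python3 -m crank '0.02 -0.0135 0.0006 0 0 0 -5; 0.02 -0.0135 0.0006 0 0 0 -5; 0.02 -0.0135 0.0006 0 0 0 -5; 0.02 -0.0135 0.0006 0 0 0 -5; 0.02 -0.0135 0.0006 0 0 0 -5; 0.02 -0.0135 0.0006 0 0 0 -5; 0.02 -0.0135 0.0006 0 0 0 -5; 0.02 -0.0135 0.0006 0 0 0 -5';  python3 st.py;done
```

```text
clock: 38.65
position: [0.4973, 0.0651, 0.1366]
tool_rot: [-3.141, -0.0, 0.644]
force: [3.1, 1.1, -6.6]
grip_width: 0.0233
finger_force: 59.6
[-0.826  0.666  0.827  2.049 -0.732  0.748 -0.464] [0.4973 0.0651 0.1366] yaw 36.88 F [ 3.1  1.1 -6.6] r 0.1576 table -213.1 grip 0.02333682039660346 toolrot 146.42
clock: 39.32
position: [0.4389, -0.0238, 0.1367]
tool_rot: [-3.141, -0.0, 1.341]
force: [2.5, 4.1, -7.0]
grip_width: 0.0231
finger_force: 59.7
[-0.56   0.507  0.632  2.194 -0.539  0.595  0.24 ] [ 0.4389 -0.0238  0.1367] yaw 76.86 F [ 2.5  4.1 -7. ] r 0.1565 table -252.67 grip 0.023105178103979152 toolrot 106.44
clock: 39.98
position: [0.4514, -0.1292, 0.1366]
tool_rot: [-3.141, -0.001, 2.039]
force: [2.1, 5.9, -7.0]
grip_width: 0.0232
finger_force: 59.7
[-0.165  0.495  0.417  2.115 -0.35   0.597  0.969] [ 0.4514 -0.1292  0.1366] yaw 116.84 F [ 2.1  5.9 -7. ] r 0.1549 table 67.48 grip 0.023240909838777395 toolrot 66.46
```

```bash
python3 -m crank '0.02 -0.0135 0.0006 0 0 0 -5; 0.02 -0.0135 0.0006 0 0 0 -5; 0.02 -0.0135 0.0006 0 0 0 -5; 0.02 -0.0135 0.0006 0 0 0 -5; 0.02 -0.0135 0.0006 0 0 0 -5; 0.02 -0.0135 0.0006 0 0 0 -5; 0.02 -0.0135 0.0006 0 0 0 -5; 0.02 -0.0135 0.0006 0 0 0 -5';  python3 st.py
python3 -m crank '0.02 -0.0135 0.0006 0 0 0 -5; 0.02 -0.0135 0.0006 0 0 0 -5; 0.02 -0.0135 0.0006 0 0 0 -5; 0.02 -0.0122 0.0005 0 0 0 -4.5; 0.02 -0.0095 0.0003 0 0 0 -3.5; 0.02 -0.0065 0.0002 0 0 0 -2.4; 0.02 -0.0024 0 0 0 0 -0.9; 0.02 0 0 0 0 0 0';  python3 st.py
```

```text
clock: 40.65
position: [0.5282, -0.2016, 0.1363]
tool_rot: [3.142, -0.002, 2.737]
force: [-1.8, 7.4, -6.8]
grip_width: 0.0232
finger_force: 59.8
[ 0.107  0.59   0.216  1.864 -0.184  0.709  1.593] [ 0.5282 -0.2016  0.1363] yaw 156.81 F [-1.8  7.4 -6.8] r 0.1533 table 27.39 grip 0.023178132468145592 toolrot 26.49
clock: 41.32
position: [0.5978, -0.214, 0.1361]
tool_rot: [3.141, -0.001, -3.091]
force: [0.5, 2.5, -6.8]
grip_width: 0.0232
finger_force: 59.7
[ 0.188  0.673  0.094  1.669 -0.081  0.805  1.939] [ 0.5978 -0.214   0.1361] yaw -177.12 F [ 0.5  2.5 -6.8] r 0.1525 table 0.65 grip 0.023174417801418778 toolrot 0.42
```

```bash
python3 -m crank '0.02 0 0 0.003 0 0 0; 0.02 0 0 0.003 0 0 0; 0.02 0 0 0.003 0 0 0; 0.02 0 0 0.003 0 0 0; 0.02 0 0 0.002 0 0 0; 0.02 0 0 0.002 0 0 0; 0.02 0 0 0 0 0 0; 0.02 0 0 0 0 0 0';  python3 st.py
```

```text
clock: 41.98
position: [0.5979, -0.2141, 0.1203]
tool_rot: [3.141, -0.001, -3.092]
force: [-2.5, 5.2, -4.9]
grip_width: 0.023
finger_force: 59.8
[ 0.191  0.694  0.091  1.677 -0.083  0.775  1.94 ] [ 0.5979 -0.2141  0.1203] yaw -177.18 F [-2.5  5.2 -4.9] r 0.1525 table 0.64 grip 0.023021946421183794 toolrot 0.48
```

```bash
python3 -m crank '0.02 0 0 0.001 0 0 0; 0.03 0 0 0 0 0 0; 0.045 0 0 0 0 0 0; 0.055 0 0 0 0 0 0; 0.055 0 0 0 0 0 0; 0.055 0 0 -0.01 0 0 0; 0.055 0 0 -0.02 0 0 0; 0.055 0 0 -0.03 0 0 0'
python3 -m crank '0.085 0 0 -0.04 0 0 0; 0.085 0.03 0 -0.02 0 0 0; 0.085 0.04 0 0 0 0 0; 0.085 0.04 0 0 0 0 0; 0.085 0.02 0 0 0 0 7; 0.085 0 0 0 0 0 7; 0.085 0 0 0 0 0 7; 0.085 0 0 0 0 0 7'
python3 -m crank '0.085 0 0 0 0 0 7; 0.085 0 0 0 0 0 7; 0.085 0 0 0 0 0 7; 0.085 0 0 0 0 0 7; 0.085 0 0 0 0 0 7; 0.085 0 0 0 0 0 7; 0.085 0 0 0 0 0 7; 0.085 0 0 0 0 0 7'
python3 -m crank '0.085 0 0 0 0 0 4.4; 0.085 0 0 0 0 0 4.4; 0.085 0 0 0 0 0 0; 0.085 0 0 0 0 0 0; 0.085 0 0 0 0 0 0; 0.085 0 0 0 0 0 0; 0.085 0 0 0 0 0 0; 0.085 0 0 0 0 0 0'
python3 st.py
python3 - <<'E'
from h import *
for n in("scene","top"):
  f=shot(n);Y=cloud(f)
  for nm,z0,(a,b,c,d) in(("n3",.115,(.48,.57,-.19,-.09)),("n1",.115,(.45,.57,-.04,.06)),("knob",.105,(.57,.63,-.26,-.18))):
    t=(Y[...,2]>z0)&(Y[...,2]<z0+.024)&(Y[...,0]>a)&(Y[...,0]<b)&(Y[...,1]>c)&(Y[...,1]<d)
    if t.sum()>5:
      P=Y[t];print(n,nm,t.sum(),((P.min(0)+P.max(0))/2).round(4),np.ptp(P,0).round(3),np.median(P,0).round(4))
  cv2.imwrite("pics/%s5.png"%n,cv2.resize(f["pixels"][100:260,80:360],None,fx=2.8,fy=2.8,interpolation=2)[...,::-1])
E
```

```text
clock: 42.65
position: [0.5972, -0.2141, 0.1791]
tool_rot: [3.141, -0.003, -3.092]
force: [0.3, 0.8, 0.5]
grip_width: 0.0548
finger_force: 0.0
clock: 43.32
position: [0.4682, -0.221, 0.2408]
tool_rot: [3.141, 0.002, 2.695]
force: [-0.2, 0.0, -0.3]
grip_width: 0.0852
finger_force: 0.0
clock: 43.98
position: [0.4685, -0.2207, 0.2405]
tool_rot: [3.14, 0.0, 1.719]
force: [0.1, -0.3, 0.6]
grip_width: 0.085
finger_force: 0.0
clock: 44.65
position: [0.4683, -0.2208, 0.2396]
tool_rot: [3.142, -0.0, 1.572]
force: [0.1, -0.8, -0.6]
grip_width: 0.085
finger_force: 0.0
[-0.058  0.405  0.509  1.912 -0.251  0.887  0.577] [ 0.4683 -0.2208  0.2396] yaw 90.06 F [ 0.1 -0.8 -0.6] r 0.2008 table 40.91 grip 0.0850416139419664 toolrot 93.24
scene n3 99 [ 0.5361 -0.1356  0.1232] [0.043 0.058 0.016] [ 0.5387 -0.1381  0.1262]
scene n1 218 [0.5206 0.0081 0.1236] [0.06  0.056 0.017] [0.5264 0.0101 0.1269]
scene knob 24 [ 0.6028 -0.2153  0.1169] [0.02  0.023 0.024] [ 0.6039 -0.2058  0.1196]
top n3 266 [ 0.5279 -0.1368  0.1251] [0.053 0.055 0.015] [ 0.5266 -0.1367  0.1264]
top n1 277 [0.5229 0.0047 0.1254] [0.056 0.056 0.018] [0.5225 0.0045 0.126 ]
top knob 48 [ 0.6018 -0.2171  0.1173] [0.023 0.024 0.023] [ 0.6018 -0.2168  0.1249]
```

View pics/top5.png

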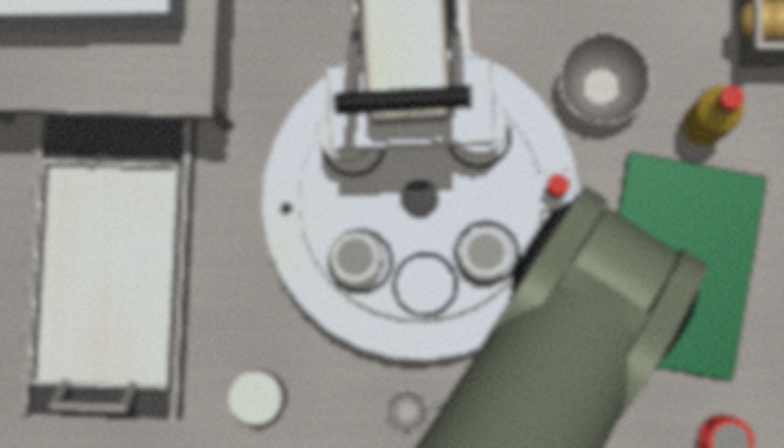

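Both lid tops now stand at 0.126 m (0.131 before), so they are fully on. The knob at (557,186) is home. Next the pots go to the tray, starting with nest3.

```bash
python3 -m crank '0.085 0.014 0.01 0 0 0 0; 0.085 0.028 0.02 0 0 0 0; 0.085 0.028 0.02 0 0 0 0; 0.085 0.014 0.0097 0 0 0 0; 0.085 0 0 0.02 0 0 0; 0.085 0 0 0.03 0 0 0; 0.085 0 0 0.03 0 0 0; 0.085 0 0 0.025 0 0 0'
python3 -m crank '0.085 0 0 0.015 0 0 0; 0.085 0 0 0.0115 0 0 0; 0.05 0 0 0 0 0 0; 0.05 0 0 0 0 0 0; 0.05 0 0 0 0 0 0; 0.05 0 0 0 0 0 0; 0.05 0 0 0 0 0 0; 0.05 0 0 0 0 0 0' 30
python3 st.py
python3 -m crank '0.05 0 0 -0.005 0 0 0; 0.05 0 0 -0.01 0 0 0; 0.05 0 0 -0.02 0 0 0; 0.05 0 0 -0.025 0 0 0; 0.05 0 0 -0.025 0 0 0; 0.05 0 0 -0.02 0 0 0; 0.05 0 0 -0.01 0 0 0; 0.05 0 0 0 0 0 0'
python3 st.py
```

```text
clock: 45.42
position: [0.5276, -0.1363, 0.1328]
tool_rot: [-3.141, -0.0, 1.572]
force: [1.8, 0.8, -0.4]
grip_width: 0.0849
finger_force: 0.0
clock: 46.08
position: [0.5285, -0.1366, 0.1089]
tool_rot: [3.14, 0.0, 1.571]
force: [-0.4, 0.0, 8.5]
grip_width: 0.0572
finger_force: 33.0
[-0.127  0.634  0.38   1.938 -0.379  0.638  0.495] [ 0.5285 -0.1366  0.1089] yaw 90.03 F [-0.4  0.   8.5] r 0.0975 table 43.05 grip 0.05724756566991688 toolrot 93.27
clock: 46.75
position: [0.5288, -0.1368, 0.2253]
tool_rot: [3.138, 0.0, 1.571]
force: [-0.6, 0.7, -1.4]
grip_width: 0.0572
finger_force: 32.6
[-0.207  0.467  0.484  1.857 -0.276  0.88   0.41 ] [ 0.5288 -0.1368  0.2253] yaw 90.03 F [-0.6  0.7 -1.4] r 0.0974 table 42.86 grip 0.05718828879387317 toolrot 93.27
```

```bash
for i in 1 2; do python3 -m crank '0.05 0.014 0 0 0 0 0; 0.05 0.03 0.0015 0 0 0 0; 0.05 0.03 0.0015 0 0 0 0; 0.05 0.03 0.0015 0 0 0 0; 0.05 0.03 0.0015 0 0 0 0; 0.05 0.03 0.0015 0 0 0 0; 0.05 0.03 0.0015 0 0 0 0; 0.05 0.03 0.0015 0 0 0 0'; done
python3 -m crank '0.05 0 0 0.01 0 0 0; 0.05 0 0 0.02 0 0 0; 0.05 0 0 0.03 0 0 0; 0.05 0 0 0.03 0 0 0; 0.05 0 0 0.03 0 0 0; 0.05 0 0 0.03 0 0 0; 0.05 0 0 0.02 0 0 0; 0.05 0 0 0.01 0 0 0'
python3 -m crank '0.05 0 0 0.001 0 0 0; 0.05 0 0 0.001 0 0 0; 0.05 0 0 0 0 0 0; 0.05 0 0 0 0 0 0; 0.05 0 0 0 0 0 0; 0.05 0 0 0 0 0 0; 0.05 0 0 0 0 0 0; 0.05 0 0 0 0 0 0'
python3 st.py
```

```text
clock: 47.42
position: [0.5377, 0.0888, 0.222]
tool_rot: [-3.14, 0.0, 1.571]
force: [0.5, 0.0, -1.6]
grip_width: 0.0569
finger_force: 32.6
clock: 48.08
position: [0.5481, 0.3128, 0.2216]
tool_rot: [-3.14, 0.001, 1.571]
force: [-0.0, 0.1, -1.6]
grip_width: 0.0574
finger_force: 32.6
clock: 48.75
position: [0.547, 0.3101, 0.0391]
tool_rot: [-3.138, 0.003, 1.571]
force: [0.5, -0.9, -1.4]
grip_width: 0.0571
finger_force: 32.6
clock: 49.42
position: [0.5488, 0.3115, 0.0413]
tool_rot: [3.141, -0.0, 1.571]
force: [-0.4, -0.3, -1.3]
grip_width: 0.0573
finger_force: 32.6
[-0.82   0.834  0.322  1.723 -0.398  0.65  -0.276] [0.5488 0.3115 0.0413] yaw 90.03 F [-0.4 -0.3 -1.3] r 0.3756 table -183.12 grip 0.05728060837206628 toolrot 93.27
```

Now lowering to contact.

```bash
python3 -m crank '0.05 0 0 0.001 0 0 0; 0.05 0 0 0.001 0 0 0; 0.05 0 0 0.001 0 0 0; 0.05 0 0 0 0 0 0; 0.05 0 0 0 0 0 0; 0.05 0 0 0 0 0 0; 0.05 0 0 0 0 0 0; 0.05 0 0 0 0 0 0'
python3 -m crank '0.05 0 0 0.001 0 0 0; 0.05 0 0 0 0 0 0; 0.05 0 0 0.001 0 0 0; 0.05 0 0 0 0 0 0; 0.05 0 0 0 0 0 0; 0.05 0 0 0 0 0 0; 0.05 0 0 0 0 0 0; 0.05 0 0 0 0 0 0'
```

```text
clock: 50.08
position: [0.5487, 0.3114, 0.038]
tool_rot: [-3.142, 0.0, 1.571]
force: [-0.4, 0.1, 0.2]
grip_width: 0.0572
finger_force: 32.7
clock: 50.75
position: [0.5488, 0.3114, 0.0378]
tool_rot: [-3.141, -0.001, 1.571]
force: [-12.3, -5.8, 34.8]
grip_width: 0.057
finger_force: 36.1
```

```bash
python3 -m crank '0.05 0 0 -0.0015 0 0 0; 0.065 0 0 0 0 0 0; 0.075 0 0 0 0 0 0; 0.08 0 0 0 0 0 0; 0.08 0 0 0 0 0 0; 0.08 0 0 -0.02 0 0 0; 0.085 0 0 -0.04 0 0 0; 0.085 0 0 -0.04 0 0 0'
python3 -m crank '0.085 0 0 -0.04 0 0 0; 0.085 -0.02 0 -0.04 0 0 0; 0.085 -0.035 -0.005 0 0 0 0; 0.085 -0.035 -0.005 0 0 0 0; 0.085 -0.035 -0.005 0 0 0 0; 0.085 -0.035 -0.005 0 0 0 0; 0.085 -0.035 -0.005 0 0 0 0; 0.085 -0.035 -0.002 0 0 0 0'
python3 -m crank '0.085 -0.035 0 0 0 0 0; 0.085 -0.025 0 0 0 0 0; 0.085 -0.016 0 0 0 0 0; 0.085 0 0 0 0 0 0; 0.085 0 0 0 0 0 0; 0.085 0 0 0 0 0 0; 0.085 0 0 0 0 0 0; 0.085 0 0 0 0 0 0'
python3 st.py
python3 - <<'E'
from h import *
f=shot("top");Y=cloud(f)
for nm,z0,(a,b,c,d) in(("n1",.115,(.45,.57,-.04,.06)),("tray",.045,(.4,.63,.24,.38))):
    t=(Y[...,2]>z0)&(Y[...,2]<z0+.024)&(Y[...,0]>a)&(Y[...,0]<b)&(Y[...,1]>c)&(Y[...,1]<d)
    P=Y[t];print(nm,t.sum(),((P.min(0)+P.max(0))/2).round(4),np.ptp(P,0).round(3),np.median(P,0).round(4))
E
```

```text
clock: 51.42
position: [0.548, 0.3107, 0.1375]
tool_rot: [-3.139, 0.002, 1.571]
force: [1.3, 0.5, 0.5]
grip_width: 0.085
finger_force: 0.0
clock: 52.08
position: [0.521, 0.0812, 0.2148]
tool_rot: [-3.141, -0.0, 1.572]
force: [0.2, 0.4, 0.8]
grip_width: 0.0849
finger_force: 0.0
clock: 52.75
position: [0.5219, 0.0077, 0.2147]
tool_rot: [-3.141, -0.0, 1.573]
force: [0.3, 0.5, 0.3]
grip_width: 0.0853
finger_force: 0.0
[-0.48   0.443  0.472  1.925 -0.266  0.835  0.135] [0.5219 0.0077 0.2147] yaw 90.11 F [0.3 0.5 0.3] r 0.0978 table -221.47 grip 0.08526167724682426 toolrot 93.19
n1 15 [ 0.5104 -0.0156  0.1221] [0.024 0.016 0.013] [ 0.5076 -0.0173  0.1239]
tray 255 [0.5513 0.309  0.0541] [0.056 0.055 0.015] [0.5495 0.3084 0.0548]
```

```bash
python3 -m crank '0.085 -0.002 0 0.02 0 0 0; 0.085 0 0 0.025 0 0 0; 0.085 0 0 0.025 0 0 0; 0.085 0 0 0.02 0 0 0; 0.085 0 0 0.0125 0 0 0; 0.085 0 0 0.005 0 0 0; 0.085 0 0 0 0 0 0; 0.05 0 0 0 0 0 0' 30
python3 -m crank '0.05 0 0 0 0 0 0; 0.05 0 0 0 0 0 0; 0.05 0 0 0 0 0 0; 0.05 0 0 0 0 0 0; 0.05 0 0 0 0 0 0; 0.05 0 0 -0.005 0 0 0; 0.05 0 0 -0.01 0 0 0; 0.05 0 0 -0.02 0 0 0'
python3 -m crank '0.05 0 0 -0.03 0 0 0; 0.05 0 0 -0.03 0 0 0; 0.05 0 0 -0.02 0 0 0; 0.05 0.014 -0.003 0 0 0 0; 0.05 0.03 -0.006 0 0 0 0; 0.05 0.03 -0.007 0 0 0 0; 0.05 0.03 -0.007 0 0 0 0; 0.05 0.03 -0.007 0 0 0 0'
python3 -m crank '0.05 0.03 -0.007 0 0 0 0; 0.05 0.03 -0.007 0 0 0 0; 0.05 0.03 -0.007 0 0 0 0; 0.05 0.03 -0.007 0 0 0 0; 0.05 0.03 -0.007 0 0 0 0; 0.05 0.024 -0.006 0 0 0 0; 0.05 0 0 0 0 0 0; 0.05 0 0 0 0 0 0'; python3 st.py
```

```text
clock: 53.47
position: [0.5222, 0.0049, 0.1078]
tool_rot: [3.141, 0.0, 1.572]
force: [-0.2, 0.7, 1.0]
grip_width: 0.0748
finger_force: 0.0
clock: 54.13
position: [0.5212, 0.0047, 0.1424]
tool_rot: [-3.14, 0.0, 1.571]
force: [0.2, -1.4, -1.4]
grip_width: 0.0571
finger_force: 32.7
clock: 54.8
position: [0.4914, 0.14, 0.2236]
tool_rot: [3.141, -0.001, 1.571]
force: [1.2, 0.1, -1.1]
grip_width: 0.057
finger_force: 32.8
clock: 55.47
position: [0.4503, 0.3138, 0.2231]
tool_rot: [3.141, -0.0, 1.574]
force: [0.1, -1.3, -1.7]
grip_width: 0.0573
finger_force: 32.8
[-1.039  0.469  0.443  1.849 -0.254  0.879 -0.471] [0.4503 0.3138 0.2231] yaw 90.16 F [ 0.1 -1.3 -1.7] r 0.4009 table -197.22 grip 0.057260311355612104 toolrot 93.14
```

```bash
python3 -m crank '0.05 0 0 0.02 0 0 0; 0.05 0 0 0.03 0 0 0; 0.05 0 0 0.03 0 0 0; 0.05 0 0 0.03 0 0 0; 0.05 0 0 0.03 0 0 0; 0.05 0 0 0.025 0 0 0; 0.05 0 0 0.015 0 0 0; 0.05 0 0 0.003 0 0 0'
python3 -m crank '0.05 0 0 0.001 0 0 0; 0.05 0 0 0 0 0 0; 0.05 0 0 0.001 0 0 0; 0.05 0 0 0 0 0 0; 0.05 0 0 0 0 0 0; 0.05 0 0 0 0 0 0; 0.05 0 0 0 0 0 0; 0.05 0 0 0 0 0 0'; python3 st.py
```

```text
clock: 56.13
position: [0.4505, 0.3109, 0.0376]
tool_rot: [-3.14, 0.002, 1.57]
force: [-0.6, -1.2, -1.8]
grip_width: 0.0572
finger_force: 32.8
clock: 56.8
position: [0.4508, 0.3128, 0.0374]
tool_rot: [3.141, -0.0, 1.571]
force: [0.3, -0.4, -1.0]
grip_width: 0.057
finger_force: 32.8
[-0.914  0.749  0.281  1.947 -0.404  0.5   -0.346] [0.4508 0.3128 0.0374] yaw 90.03 F [ 0.3 -0.4 -1. ] r 0.3998 table -197.2 grip 0.057022365849228554 toolrot 93.27
```

```bash
python3 -m crank '0.05 0 0 0.001 0 0 0; 0.05 0 0 0 0 0 0; 0.05 0 0 0.0005 0 0 0; 0.05 0 0 0 0 0 0; 0.05 0 0 0 0 0 0; 0.05 0 0 0 0 0 0; 0.05 0 0 0 0 0 0; 0.05 0 0 0 0 0 0'; python3 st.py
```

```text
clock: 57.47
position: [0.4508, 0.3129, 0.0372]
tool_rot: [3.142, -0.001, 1.571]
force: [-9.9, -5.1, 35.5]
grip_width: 0.0575
finger_force: 36.4
[-0.913  0.749  0.28   1.947 -0.405  0.499 -0.345] [0.4508 0.3129 0.0372] yaw 90.02 F [-9.9 -5.1 35.5] r 0.3999 table -197.19 grip 0.057451386232325714 toolrot 93.28
```

```bash
python3 -m crank '0.05 0 0 -0.0015 0 0 0; 0.065 0 0 0 0 0 0; 0.075 0 0 0 0 0 0; 0.075 0 0 0 0 0 0; 0.075 0 0 0 0 0 0; 0.075 0 0 -0.02 0 0 0; 0.075 0 0 -0.04 0 0 0; 0.075 0 0 -0.04 0 0 0'
python3 -m crank '0.05 0 0 -0.02 0 0 0; 0.05 -0.03 0 0 0 0 0; 0.05 -0.04 0 0 0 0 0; 0.05 -0.04 0 0 0 0 0; 0.05 -0.04 0 0 0 0 0; 0.05 -0.04 0 0 0 0 0; 0.05 -0.03 0 0 0 0 0; 0.05 0 0 0 0 0 0'
python3 st.py
python3 - <<'E'
from h import *
for n in("top","scene"):
  f=shot(n);Y=cloud(f)
  for nm,z0,z1,(a,b,c,d) in(("tr1",.045,.065,(.4,.5,.26,.37)),("tr2",.045,.065,(.5,.6,.26,.37)),("hnd",.045,.066,(.32,.375,.25,.39))):
    t=(Y[...,2]>z0)&(Y[...,2]<z1)&(Y[...,0]>a)&(Y[...,0]<b)&(Y[...,1]>c)&(Y[...,1]<d)
    P=Y[t]
    if len(P):print(n,nm,t.sum(),((P.min(0)+P.max(0))/2).round(4),np.ptp(P,0).round(3),np.median(P,0).round(4))
  if n=="top": cv2.imwrite("pics/t6.png",cv2.resize(f["pixels"][100:260,40:320],None,fx=2.8,fy=2.8,interpolation=2)[...,::-1])
E
```

```text
clock: 58.13
position: [0.4501, 0.3119, 0.1375]
tool_rot: [-3.14, 0.002, 1.571]
force: [0.9, -0.1, 0.3]
grip_width: 0.0749
finger_force: 0.0
clock: 58.8
position: [0.4506, 0.0869, 0.1576]
tool_rot: [3.142, 0.002, 1.565]
force: [1.5, -0.7, 0.4]
grip_width: 0.0501
finger_force: 0.0
[-0.639  0.438  0.41   2.126 -0.288  0.63  -0.035] [0.4506 0.0869 0.1576] yaw 89.64 F [ 1.5 -0.7  0.4] r 0.2043 table -220.05 grip 0.050054184919284185 toolrot 93.66
top tr1 237 [0.4539 0.3164 0.0546] [0.055 0.05  0.016] [0.4523 0.3141 0.0547]
top tr2 259 [0.5509 0.3089 0.0544] [0.055 0.056 0.019] [0.5496 0.3089 0.0546]
top hnd 69 [0.3572 0.3327 0.0549] [0.016 0.055 0.019] [0.3533 0.3355 0.0544]
scene tr1 271 [0.4509 0.3144 0.0531] [0.061 0.057 0.016] [0.4565 0.3156 0.0559]
scene tr2 309 [0.5494 0.3117 0.0544] [0.06  0.056 0.017] [0.5545 0.313  0.056 ]
scene hnd 126 [0.3569 0.3187 0.0536] [0.021 0.089 0.017] [0.356  0.3206 0.0559]
```

View pics/t6.png

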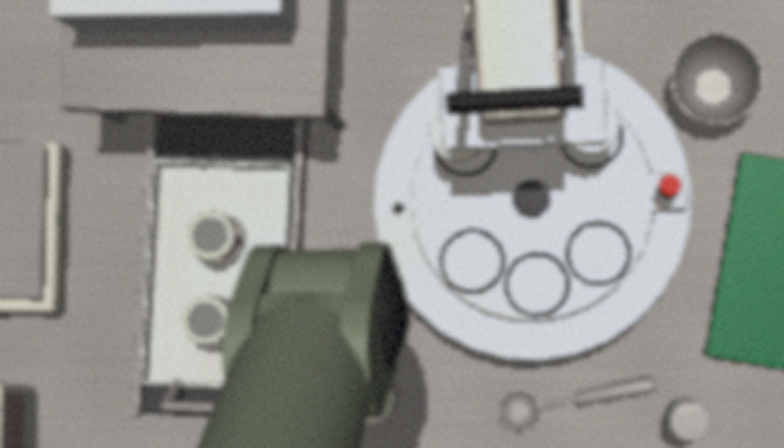

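Top view: both pots stand upright in the tray at (211,236) and (207,320), and the nests are empty. The knob is home at (669,185). Now the tray handle.

```bash
python3 -m crank '0.05 0.03 0 0 0 0 0; 0.05 0.04 0 0 0 0 0; 0.05 0.04 0 0 0 0 0; 0.05 0.04 0 0 0 0 0; 0.05 0.04 0 0 0 0 0; 0.05 0.03 0 0 0 0 0; 0.05 0.009 -0.02 0 0 0 0; 0.05 0 -0.03 0 0 0 0'
python3 -m crank '0.05 0 -0.03 0 0 0 0; 0.05 0 -0.016 0 0 0 1.7; 0.05 0 0 0.02 0 0 0; 0.05 0 0 0.03 0 0 0; 0.05 0 0 0.03 0 0 0; 0.05 0 0 0.015 0 0 0; 0.05 0 0 0.006 0 0 0; 0.05 0 0 0 0 0 0'; python3 st.py
```

```text
clock: 59.57
position: [0.4005, 0.3256, 0.1566]
tool_rot: [3.14, -0.0, 1.575]
force: [-0.7, 0.2, -1.1]
grip_width: 0.0502
finger_force: 0.0
clock: 60.23
position: [0.354, 0.3219, 0.0552]
tool_rot: [-3.14, 0.002, 1.543]
force: [-0.2, 0.1, -0.1]
grip_width: 0.0502
finger_force: 0.0
[-1.073  0.651  0.283  2.123 -0.425  0.423 -0.482] [0.354  0.3219 0.0552] yaw 88.39 F [-0.2  0.1 -0.1] r 0.4508 table -208.39 grip 0.050212248097345216 toolrot 94.91
```

```bash
python3 -m crank '0.03 0 0 0 0 0 0; 0.0 0 0 0 0 0 0; 0.0 0 0 0 0 0 0; 0.0 0 0 0 0 0 0; 0.0 0 0 0 0 0 0; 0.0 0 0 0 0 0 0; 0.0 0 0.003 0 0 0 0; 0.0 0 0.005 0 0 0 0' 30
python3 st.py
python3 -m crank '0.0 0 0.007 0 0 0 0; 0.0 0 0.009 0 0 0 0; 0.0 0 0.011 0 0 0 0; 0.0 0 0.012 0 0 0 0; 0.0 0 0.012 0 0 0 0; 0.0 0 0.012 0 0 0 0; 0.0 0 0.012 0 0 0 0; 0.0 0 0.012 0 0 0 0'; python3 st.py
```

```text
clock: 60.9
position: [0.3599, 0.322, 0.0572]
tool_rot: [-3.137, 0.0, 1.544]
force: [-20.0, 1.0, 19.9]
grip_width: 0.0096
finger_force: 30.7
[-1.062  0.651  0.284  2.11  -0.422  0.437 -0.474] [0.3599 0.322  0.0572] yaw 88.45 F [-20.    1.   19.9] r 0.4478 table -207.74 grip 0.00964982221988186 toolrot 94.85
clock: 61.57
position: [0.4482, 0.3196, 0.0572]
tool_rot: [-3.138, -0.0, 1.543]
force: [-15.8, 0.6, 14.2]
grip_width: 0.0099
finger_force: 30.0
[-0.938  0.718  0.299  1.938 -0.389  0.545 -0.4  ] [0.4482 0.3196 0.0572] yaw 88.41 F [-15.8   0.6  14.2] r 0.4071 table -197.2 grip 0.009937045100043177 toolrot 94.89
```

```bash
python3 -m crank '0.0 0 0.012 -0.0007 0 0 0; 0.0 0 0.012 -0.0007 0 0 0; 0.0 0 0.012 0 0 0 0; 0.0 0 0.012 0 0 0 0; 0.0 0 0.012 0 0 0 0; 0.0 0 0.012 0 0 0 0; 0.0 0 0.012 0 0 0 0; 0.0 0 0.012 0 0 0 0'; python3 st.py
python3 -m crank '0.0 0 0.010 0 0 0 0; 0.0 0 0.009 0 0 0 0; 0.0 0 0.007 0 0 0 0; 0.0 0 0.005 0 0 0 0; 0.0 0 0.005 0 0 0 0; 0.0 0 0.004 0 0 0 0; 0.0 0 0.003 0 0 0 0; 0.0 0 0 0 0 0 0'; python3 st.py
```

```text
clock: 62.23
position: [0.5455, 0.3163, 0.0582]
tool_rot: [-3.141, 0.0, 1.542]
force: [-3.4, 0.1, -3.8]
grip_width: 0.0098
finger_force: 29.3
[-0.824  0.805  0.313  1.72  -0.364  0.675 -0.342] [0.5455 0.3163 0.0582] yaw 88.35 F [-3.4  0.1 -3.8] r 0.3807 table -183.53 grip 0.009828400987954847 toolrot 94.95
clock: 62.9
position: [0.5893, 0.3147, 0.0577]
tool_rot: [3.141, -0.0, 1.541]
force: [2.9, 0.5, -5.0]
grip_width: 0.0099
finger_force: 29.4
[-0.777  0.851  0.318  1.612 -0.357  0.736 -0.323] [0.5893 0.3147 0.0577] yaw 88.31 F [ 2.9  0.5 -5. ] r 0.3764 table -176.93 grip 0.009926762767427237 toolrot 94.99
```

```bash
python3 -m crank '0.0 0 0.003 0 0 0 0; 0.0 0 0.003 0 0 0 0; 0.0 0 0.003 0 0 0 0; 0.0 0 0.002 0 0 0 0; 0.0 0 0.002 0 0 0 0; 0.0 0 0.002 0 0 0 0; 0.0 0 0.001 0 0 0 0; 0.0 0 0 0 0 0 0'; python3 st.py
```

```text
clock: 63.57
position: [0.6047, 0.3144, 0.0576]
tool_rot: [-3.141, -0.0, 1.542]
force: [-2.4, 1.1, -5.1]
grip_width: 0.0093
finger_force: 29.5
[-0.761  0.869  0.319  1.57  -0.355  0.76  -0.317] [0.6047 0.3144 0.0576] yaw 88.32 F [-2.4  1.1 -5.1] r 0.3763 table -174.58 grip 0.009335713480596156 toolrot 94.98
```

```bash
python3 -m crank '0.0 0 0.001 0 0 0 0; 0.0 0 0.001 0 0 0 0; 0.0 0 0.001 0 0 0 0; 0.0 0 0.001 0 0 0 0; 0.0 0 0 0 0 0 0; 0.0 0 0 0 0 0 0; 0.0 0 0 0 0 0 0; 0.0 0 0 0 0 0 0'; python3 st.py
```

```text
clock: 64.23
position: [0.6051, 0.3145, 0.0574]
tool_rot: [-3.134, 0.001, 1.543]
force: [-27.1, -1.8, 13.1]
grip_width: 0.0095
finger_force: 31.7
[-0.758  0.872  0.318  1.563 -0.355  0.771 -0.316] [0.6051 0.3145 0.0574] yaw 88.38 F [-27.1  -1.8  13.1] r 0.3765 table -174.53 grip 0.009524399192928953 toolrot 94.92
```

```bash
python3 -m crank '0.0 0 -0.0025 0 0 0 0; 0.02 0 0 0 0 0 0; 0.04 0 0 0 0 0 0; 0.05 0 0 0 0 0 0; 0.05 0 0 0 0 0 0; 0.05 0 0 -0.015 0 0 0; 0.05 0 0 -0.03 0 0 0; 0.05 0 0 -0.04 0 0 0'; python3 st.py
python3 -m crank '0.05 0 -0.03 -0.03 0 0 0; 0.05 0 -0.03 -0.03 0 0 0; 0.05 0.03 -0.03 0 0 0 0; 0.05 0.04 -0.03 0 0 0 0; 0.05 0.04 -0.03 0 0 0 0; 0.05 0.04 -0.02 0 0 0 0; 0.05 0.03 0 0 0 0 0; 0.05 0 0 0 0 0 0'; python3 st.py
python3 - <<'E'
from h import *
f=shot("top");Y=cloud(f)
t=(Y[...,2]>.045)&(Y[...,2]<.066)&(Y[...,0]>.55)&(Y[...,0]<.66)&(Y[...,1]>.25)&(Y[...,1]<.39)
P=Y[t];print("hnd",t.sum(),((P.min(0)+P.max(0))/2).round(4),np.median(P,0).round(4))
for n,(uu,vv) in dict(shaker=(285,251),sq=(336,140),spoon=(226,246),lids=(171,242)).items():print(n,Y[vv,uu].round(3))
cv2.imwrite("pics/t7.png",cv2.resize(f["pixels"][60:280,20:400],None,fx=2,fy=2,interpolation=2)[...,::-1])
g=shot("scene","s7.png")
E
```

```text
clock: 64.9
position: [0.6052, 0.3136, 0.1425]
tool_rot: [-3.139, 0.002, 1.541]
force: [0.7, 0.8, 1.7]
grip_width: 0.0498
finger_force: 0.0
[-0.786  0.764  0.365  1.535 -0.318  0.906 -0.345] [0.6052 0.3136 0.1425] yaw 88.31 F [0.7 0.8 1.7] r 0.3756 table -174.5 grip 0.049840741736656986 toolrot 94.99
clock: 65.57
position: [0.451, 0.489, 0.2025]
tool_rot: [-3.141, -0.003, 1.549]
force: [0.7, 0.2, -0.1]
grip_width: 0.05
finger_force: 0.0
[-1.158  0.669  0.394  1.548 -0.293  0.981 -0.7  ] [0.451  0.489  0.2025] yaw 88.74 F [ 0.7  0.2 -0.1] r 0.5682 table -190.95 grip 0.050027562745266194 toolrot 94.56
hnd 105 [0.6097 0.3086 0.0544] [0.6074 0.3076 0.0556]
shaker [ 0.338 -0.238  0.087]
sq [ 0.682 -0.392  0.129]
spoon [ 0.348 -0.048  0.004]
lids [0.363 0.127 0.046]
```

View pics/t7.png

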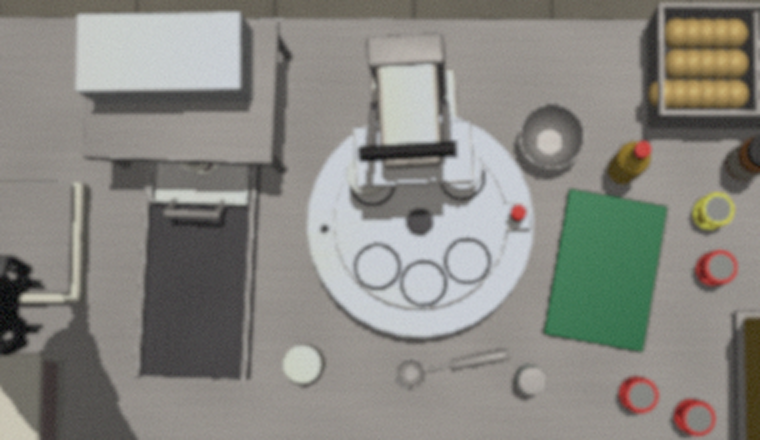

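View pics/s7.png

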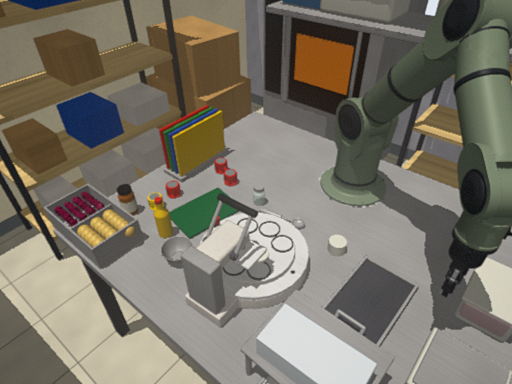

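The tray is under the shelf with its handle at (195,212), about 252 mm from where it started. The knob is home at (517,213), the bystanders are unmoved and the gripper is clear.

```bash
python3 -c "from workcell import bot;print(bot.job_done())"
```

```text
the job is handed in; nothing more can be done
None
```

Job handed in, verdict not shown: both pots present have their lids pressed fully on and stand in the tray, which is home against the back stop; the turntable is locked back in the loading position and nothing else was moved.

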